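# Load a glass slide under the stage clips

### The arm

A 6-joint arm with a two-finger parallel gripper is mounted at the origin on the work surface. World frame = base frame: x ahead of the robot, y to its left, z up, the work surface at z = 0. Lengths are in mm, angles in rad, forces in N, time in s.
With the tool pointing down it reaches from about 400 to 925 mm from the base axis. Payload 12.5 kg.
Tool frame: the origin (TCP) lies at the very end of the fingers, on their centre line; the grasp point (between the pads) lies 19 mm behind it; x points along the fingers, y is the direction in which the jaws open and shut, and the axes are right-handed (so a half turn about x gives the same grasp; the last joint's range is limited). The gripper opens to 95 mm and grips with 3 to 60 N. Pads are 20 mm wide; open, the fingers measure 119 mm over their backs; the gripper's body (75 mm by 180 mm) begins 59 mm behind the grasp point.
Start: joints at [1.044, 0.491, 1.559, -0, 1.092, -0.106], TCP at [255.295, 570.505, 175.861] pointing down, gripper open.
Joint ranges: [-3.1, 3.1], [-0.84, 2.19], [0.05, 2.79], [-1.13, 4.28], [0.06, 2.93], [-2.69, 2.69]. Speed limits (rad/s): [2.22, 2.22, 2.79, 3.14, 3.14, 3.14].

### API

Orientations are given as [roll, pitch, yaw] about the fixed x, y, z axes, in that order (R = Rz(yaw) Ry(pitch) Rx(roll)).
In Python, from cell import env, optics, job gives the robot as it stands.
- The arm moves only by the shell command python3 -m handwheel 'ROWS' [OPENING]. ROWS is JSON, a list of rows, each an object with "travel": the shift along the world's x, y, z in mm, a list of three; "roll": the turn about the world's z in degrees. In form: [{"travel": [dx, dy, dz], "roll": roll}, ...]. A call has 1 to 8 rows; each row is the pose to reach, as a shift and turn from the pose commanded when the call began; what a row does not reach only later rows make up. A row lasts 1/10 s, in which the tool goes at most 50 mm and 8.59 degrees, less where a joint would pass 70% of its speed; a pose out of reach is approached as far as the arm can. A call with a gripper value outside its range is refused whole. OPENING is the closure, from -1 (fully open) to 1 (shut), set as the call begins (- or left out, the last holds). The fingers move at their own pace and stop on an object; the grip force is fixed at half the most. Time passes only in rows, so rows that repeat a pose let the fingers close. It gives the time, the measured TCP pose, the force and the opening at its end, in the units of the state.
- env.state(): the state, without advancing time (a new reading comes with each control period).
- optics.read_camera(name): name is "side" or "top" or "wrist"; returns the picture (400x640x3 uint8, red, green, blue); there is no depth.
- optics.camera_params(name): a dict with "fx", "fy", "cx", "cy" (pixels), "world_from_camera" (4x4, takes a point from camera to world coordinates). Camera axes: x right, y up, looking along -z (the intrinsics and any distortion apply to the point x, -y, -z); pixel columns grow to the right and rows downward; lengths in mm; the calibration is good to about 2 mm. A picture is of the moment at which its call begins: read the wrist's pose just before it. camera_params takes no time and is no camera call; for the wrist camera it gives the pose at the moment of the call.
- job.job_done(): hands the job in, once; it reports no verdict.
The state is a dict: "t": time; "joints": joint angles; "qvel": joint speeds; "tau": joint torques, N m; "eef_pos": TCP position; "tcp_rot": TCP orientation; "ft_force": force on the tool from outside, world axes, zero at the start; "moment": the same for the moment, N m; "opening": opening from 0.0 (shut) to 1.0 (fully open).
Only numpy, scipy, OpenCV 4.12 (cv2) and the standard library are available. Lean on these libraries where they do the work, as an engineer would, in place of code of your own. Each camera call takes 0.05 s, during which the arm holds its last target.

### The job

Lift the glass slide with the single straight channel out of the tray (it has a grip lug), bring it flat to the mouth of the microscope stage and slide it in under the two sprung clips until both clips have snapped down into its notches and its front edge is fully home against the stop bar. Push gently so that the glass is never pressed hard against the stage, do not bend the clips far up, and then let go, leaving the other slide and everything else on the table where it is.

Things in the scene. Friction and masses are not known exactly. Their poses are not given: they have to be found in the camera images.
- slide: Slide to load: framed glass, 120 (x) x 60 (y) x 6 mm, 0.16 kg, lying flat. Origin: centre of its underside; +x = front end, goes in first. One long narrow frosted channel down its middle. An aluminium strip 18 mm wide tops each long side, with one cross notch 15 mm long (x = -0.5 to +14.5 mm), 3 mm deep, for the clip nose. A grip lug stands at the rear.
- slide_lug (a point): Middle of the grip lug of the slide to load, at x = -46, y = 0, z = +21 mm in the slide's frame, same axes. The lug is a grey block 26 (x) x 14 (y) x 30 mm tall, from 6 to 36 mm above the underside; pinch it across y from above. Tray rims and stage guides are lower than the slide's top.
- slide_front (a point): Middle of the lower front edge of the slide to load: 60 mm along +x from its origin, on the underside. Its axes are the slide's.
- well_slide: The other slide, of the same size and form, in the other bay of the tray, with three round frosted wells instead of one channel. Leave it alone. Origin: centre of its underside.
- tray: Grey plastic tray, 150 (x) x 190 (y) x 11 mm, fixed, with two shallow bays side by side, centres at y = +45 and -45 mm; one slide lies in each, front end to +x, underside 6 mm above the table; rims 5 mm high. Which slide lies in which bay varies. Origin: centre of its underside.
- stage: Inverted microscope with a flat black clip stage, fixed, case 220 (x) x 150 (y) mm. Origin: centre of its underside. Slides go in along +x. Stage surface at z = 75 mm, x = -100 to +100, y = -75 to +75 mm, with a small lens opening. A lamp pillar 220 mm tall leans outwards from the rear left corner (x +113, y +55 mm); focus knobs at both sides (to y = 96 mm), camera at the right (to y = -137 mm).
- stage_home (a point): On the stage surface, middle of the near face of the stop bar (5 mm high): x +40, y 0, z +75 mm in the stage's frame, same axes. When home, slide_front meets this point; pushing in takes about 5 to 12 N with a light hand. Side guides 4 mm high, inner faces 32 mm either side (2 mm play each), run from the bar to 100 mm before it, then flare out for 28 mm.
- clip_left (a joint): Lift angle (rad) of the sprung steel clip on the stage's +y side. 0 = down on its rest, about 0.09 = nose riding on the slide's strip, about 0.04 = nose dropped into the notch; limit 0.35. Spring force at the nose: about 1 N down, 1.5 N riding. The slide's front edge cams the lip up by itself as it is slid in. The nose drops in about 2 mm before the slide is home.
- clip_right (a joint): The same clip on the stage's -y side, lift angle in rad.
- clip_left_nose (a point): Underside of the rounded nose of the +y clip: at x -10, y +21 mm in the stage's frame, just over the stage. The leaf, 8 mm wide, runs from here 62 mm along +x to its hinge behind the stop bar, about 11 mm above the stage; towards -x a turned-up lip slopes up to x -34 mm, 10 mm above the stage.
- clip_right_nose (a point): The same point on the -y clip: x -10, y -21 mm in the stage's frame.
- cup_a: Bystander: squat white cup with a small handle, 68 mm wide, 60 mm tall; origin under its centre.
- cup_b: Bystander: a second cup of the same form.
- bottle: Bystander: small amber bottle, 38 mm wide, 85 mm tall; origin under its centre.
- syringe: Bystander: empty syringe lying on the table, 150 mm long, 34 mm wide at its flange; origin under its barrel.
- forceps: Bystander: steel locking forceps with ring handles, lying flat, 150 mm long; origin near the pivot.
- spoon: Bystander: steel spoon, 170 mm long, lying on the table; origin about mid length.
There are look-alikes about, which are no part of the job. What is shaped like the slide but blue or green is not meant.

How it is judged (in metres and radians):
On the way, in this order (a step that is already met when the one before it is completed fails the run):
1. the slide with the single channel is lifted clear of the tray (height (world z) of slide above 0.03 m and contact force between slide and tray below 0.01 N), for 0.1 s.
2. both clips ride up on the slide, which lies flat on the stage between the guides (value of joint each of clip_left, clip_right above 0.072 rad and angle between slide's own z axis and vertical below 0.12 rad and x of slide_front in the frame of stage_home above -0.05 m and z of slide_front in the frame of stage_home below 0.006 m), for 0.1 s.
At the end, for the whole second after the job is handed in: The channel slide lies flat on the stage, at rest, front edge within 1.3 mm of the stop bar, 4 mm of the middle and 0.05 rad of square, both clip noses snapped down in its notches (clip angles 0.022 to 0.062 rad); the other slide and the bystanders within 30 mm of their start (x of slide_front in the frame of stage_home between -0.0013 and 0.002 m and z of slide_front in the frame of stage_home between -0.0015 and 0.0015 m and y of slide_front in the frame of stage_home between -0.004 and 0.004 m and angle between slide's own z axis and vertical below 0.03 rad and angle between the x axis of slide and the x axis of stage, either way round below 0.05 rad and linear speed of slide below 0.01 m/s and value of joint clip_left between 0.022 and 0.062 rad and value of joint clip_right between 0.022 and 0.062 rad and distance of each of well_slide, cup_a, cup_b, bottle, syringe, forceps, spoon from where it was at the start of the episode below 0.03 m); the robot touches nothing.
It fails at once if the glass slide is pressed against the microscope stage, its guides, stop bar and clips with more than 35 N in all (contact force between slide and stage above 35 N).
It fails at once if a clip is bent up beyond 0.22 rad (value of joint any of clip_left, clip_right above 0.22 rad).
It fails at once if the slide with the three wells or a bystander is moved by more than 30 mm (distance of any of well_slide, cup_a, cup_b, bottle, syringe, forceps, spoon from where it was at the start of the episode above 0.03 m).
It also fails if it takes over 72 s, if anything falls off the work surface, if the arm or the gripper's body presses on something with over 40 N, if the wrist force passes 120 N, or if a joint passes its speed limit or range.

## Working session

There is one attempt and no reset: what is moved stays moved. The work goes in short steps, Python scripts to look and compute and a shell command to move; the robot and the scene stay as the last step left them, time stands still between calls to the robot, and variables do not carry over. Pictures are saved under pics/ and viewed, and the job is handed in when it is done.

```bash
ls; mkdir -p pics
python3 - <<'E'
from cell import env,optics,job
import cv2
print(env.state())
for n in ['side','top','wrist']:
    p=optics.camera_params(n);print(n,p)
    cv2.imwrite(f'pics/{n}0.png',optics.read_camera(n)[:,:,::-1])
E
```

```text
pics
{'t': 0.0, 'joints': array([ 1.04440898e+00,  4.91563222e-01,  1.55946554e+00, -1.29357341e-05,
        1.09173679e+00, -1.05599946e-01]), 'qvel': array([-2.36144236e-05,  6.90189009e-04,  3.49320204e-04, -3.86547660e-04,
       -3.20446646e-05, -7.46320387e-04]), 'tau': array([ 4.83063650e-04, -6.12658167e+01, -2.58181876e+01,  6.93333079e-02,
        4.81822772e-02, -1.03505884e-04]), 'eef_pos': array([255.12667044, 570.22015695, 175.25397132]), 'tcp_rot': array([-1.66661526,  1.56962337, -2.08739669]), 'ft_force': array([-0.20784416, -0.91563685,  0.0176025 ]), 'moment': array([-0.01321507, -0.001851  ,  0.02403674]), 'opening': 0.9992858758728974}
side {'fx': 367.9725120766106, 'fy': 367.9725120766106, 'cx': 317.9016338195745, 'cy': 197.51664075824047, 'world_from_camera': array([[ 7.75803205e-01,  4.44069687e-01, -4.48253835e-01,
         6.04999597e+01],
       [-6.30939173e-01,  5.53531616e-01, -5.43616142e-01,
        -6.30179585e+02],
       [ 6.71921904e-03,  7.04560049e-01,  7.09612563e-01,
         8.28564730e+02],
       [ 0.00000000e+00,  0.00000000e+00,  0.0000000
[... 278 characters left out ...]
5018886e-03,  1.68307416e-02,
        -5.06895902e+01],
       [ 1.82899660e-02,  1.79469635e-01,  9.83593477e-01,
         1.18186893e+03],
       [ 0.00000000e+00,  0.00000000e+00,  0.00000000e+00,
         1.00000000e+00]])}
wrist {'fx': 310.77542967932027, 'fy': 310.77542967932027, 'cx': 317.9785099567071, 'cy': 198.18776808523964, 'world_from_camera': array([[ 4.08206404e-01, -8.82130026e-01, -2.34976913e-01,
         1.89404909e+02],
       [ 9.12889507e-01,  3.94302914e-01,  1.05631246e-01,
         5.99356187e+02],
       [-5.28411943e-04, -2.57627309e-01,  9.66244219e-01,
         3.84412885e+02],
       [ 0.00000000e+00,  0.00000000e+00,  0.00000000e+00,
         1.00000000e+00]])}
```

View pics/top0.png

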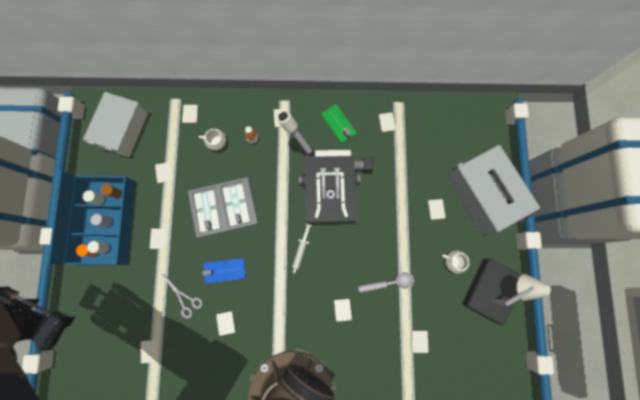

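View pics/side0.png

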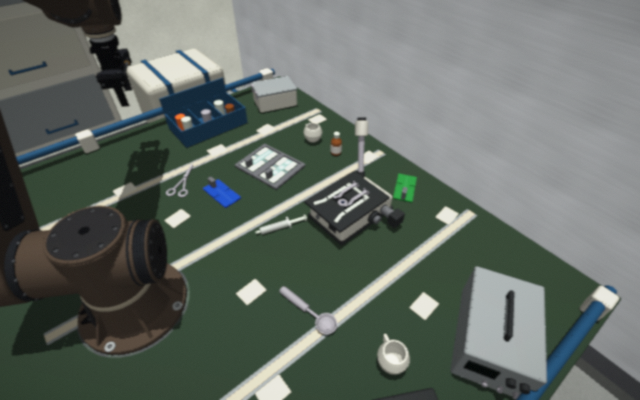

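View pics/wrist0.png

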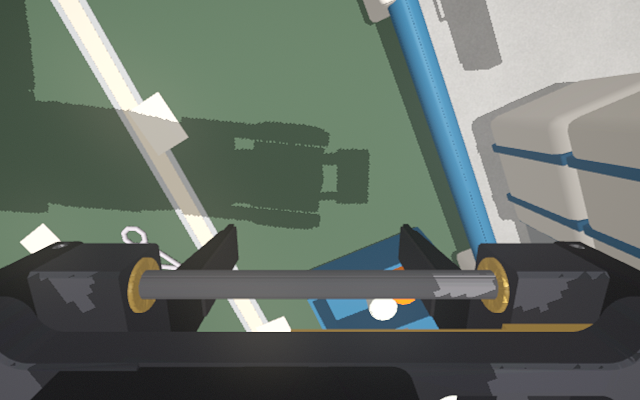

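Tray at about (222,207) and stage at about (330,187) in the top view. The blue (224,271) and green (340,122) ones are decoys. I'll enlarge the tray and stage to check.

```bash
cat > h.py <<'E'
from cell import env,optics,job
import cv2, numpy as np
def ray(p,u,v):
    W=np.array(p['world_from_camera']); d=np.array([(u-p['cx'])/p['fx'],-(v-p['cy'])/p['fy'],-1.])
    return W[:3,3],W[:3,:3]@d
def onz(p,u,v,z):
    o,d=ray(p,u,v); return o+d*(z-o[2])/d[2]
def proj(p,P):
    W=np.array(p['world_from_camera']); c=W[:3,:3].T@(np.array(P)-W[:3,3])
    return p['cx']+p['fx']*c[0]/-c[2], p['cy']-p['fy']*c[1]/-c[2]
E
python3 - <<'E'
from h import *
p=optics.camera_params('top');I=cv2.imread('pics/top0.png')
cv2.imwrite('pics/tc1.png',cv2.resize(I[90:290,170:400],None,fx=3.4,fy=3,interpolation=cv2.INTER_CUBIC)[:600,:800])
for u,v in [(222,207),(207,210),(236,204),(188,190),(248,178),(257,227),(197,237)]: print(u,v,onz(p,u,v,9))
print(onz(p,330,187,75))
E
```

```text
222 207 [547.59212069 226.06613762   9.        ]
207 210 [537.70984081 272.06681418   9.        ]
236 204 [557.48762872 182.98074558   9.        ]
188 190 [600.59845945 335.12546139   9.        ]
248 178 [641.28618675 148.85364267   9.        ]
257 227 [485.97282272 114.99041928   9.        ]
197 237 [453.64650759 297.73047373   9.        ]
[ 600.81248626 -107.70548473   75.        ]
```

View pics/tc1.png

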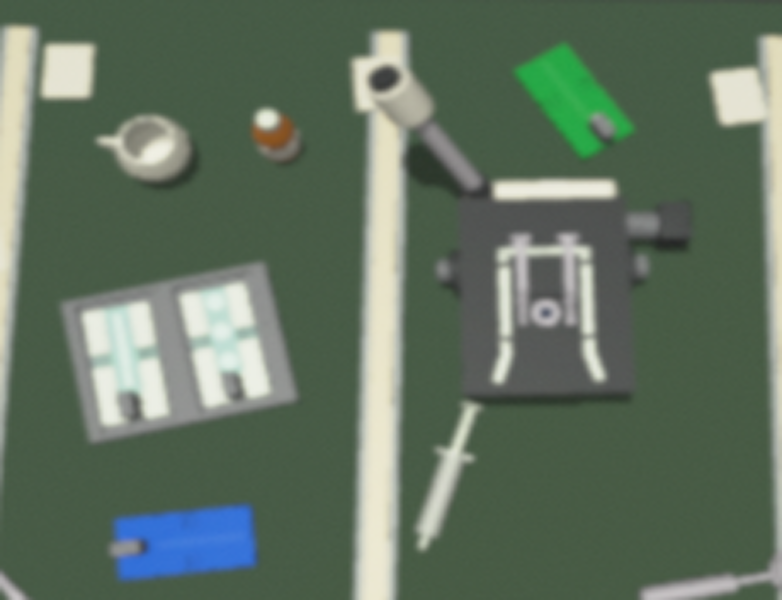

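In the crop, the left-bay slide at (125,360) has one long channel and the right-bay slide at (228,340) has three round wells, so the left one fits. The lugs point toward the robot. I'll confirm it with the wrist camera, turning the tool so the camera is on the front side.

```bash
python3 -m handwheel '[{"travel":[30,-38,20],"roll":-8},{"travel":[60,-77,40],"roll":-16},{"travel":[90,-115,60],"roll":-24},{"travel":[120,-154,75],"roll":-32},{"travel":[150,-193,85],"roll":-40},{"travel":[180,-232,85],"roll":-48},{"travel":[210,-270,85],"roll":-56},{"travel":[230,-300,85],"roll":-64}]' -1
python3 -m handwheel '[{"travel":[0,-10,0],"roll":-8},{"travel":[0,-15,0],"roll":-16},{"travel":[0,-15,0],"roll":-24},{"travel":[0,-15,0],"roll":-32},{"travel":[0,-15,0],"roll":-40},{"travel":[0,-15,0],"roll":-48},{"travel":[0,-15,0],"roll":-56},{"travel":[0,-15,0],"roll":-64}]'
python3 -m handwheel '[{"travel":[0,0,0],"roll":-7},{"travel":[0,0,0],"roll":-14},{"travel":[0,0,0],"roll":-14},{"travel":[0,0,0],"roll":-14}]'
python3 - <<'E'
from h import *
import json
p=optics.camera_params('wrist');I=optics.read_camera('wrist')[:,:,::-1]
cv2.imwrite('pics/w1.png',I); np.save('w1.npy',p['world_from_camera']); print(env.state()['eef_pos'],env.state()['tcp_rot'],p)
E
```

```text
t: 0.95
eef_pos: [486.5, 268.4, 260.9]
tcp_rot: [1.391, 1.571, -0.153]
ft_force: [0.4, 0.7, 0.3]
opening: 1.001
t: 1.75
eef_pos: [485.2, 255.4, 260.7]
tcp_rot: [0.079, 1.57, -2.582]
ft_force: [0.1, 0.4, 0.1]
opening: 1.0
t: 2.15
eef_pos: [485.2, 255.5, 260.7]
tcp_rot: [0.397, 1.57, -2.498]
ft_force: [0.0, -0.1, -0.2]
opening: 1.003
[485.22824906 255.5060203  260.79245592] [ 0.58260812  1.57060867 -2.31319028] {'fx': 310.77542967932027, 'fy': 310.77542967932027, 'cx': 317.9785099567071, 'cy': 198.18776808523964, 'world_from_camera': array([[ 2.43811444e-01,  9.37335720e-01,  2.48913094e-01,
         5.55309697e+02],
       [-9.69822643e-01,  2.35606089e-01,  6.27201069e-02,
         2.72521443e+02],
       [ 1.44356075e-04, -2.56693434e-01,  9.66492866e-01,
         4.69798605e+02],
       [ 0.00000000e+00,  0.00000000e+00,  0.00000000e+00,
         1.00000000e+00]])}
```

View pics/w1.png

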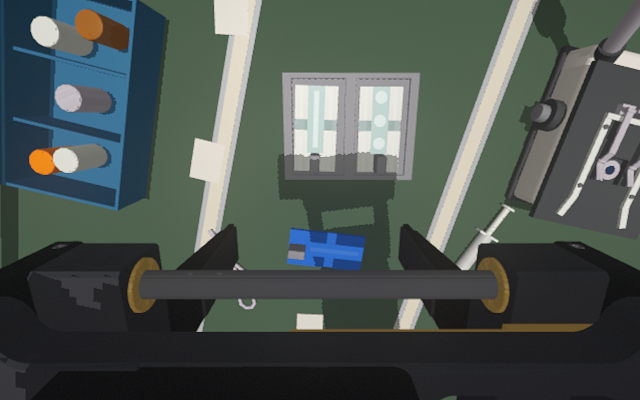

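Run:
```python
import cv2,numpy as np
I=cv2.imread('pics/w1.png')
c=cv2.resize(I[65:190,270:430],None,fx=4.5,fy=4.5,interpolation=cv2.INTER_CUBIC)
cv2.imwrite('pics/w1c.png',cv2.convertScaleAbs(c,alpha=1.0))
c=cv2.resize(I[0:260,480:640],None,fx=2.3,fy=2.3,interpolation=cv2.INTER_CUBIC)
cv2.imwrite('pics/w1s.png',cv2.convertScaleAbs(c,alpha=1.5))
```

```text
(no output)
```

View pics/w1c.png

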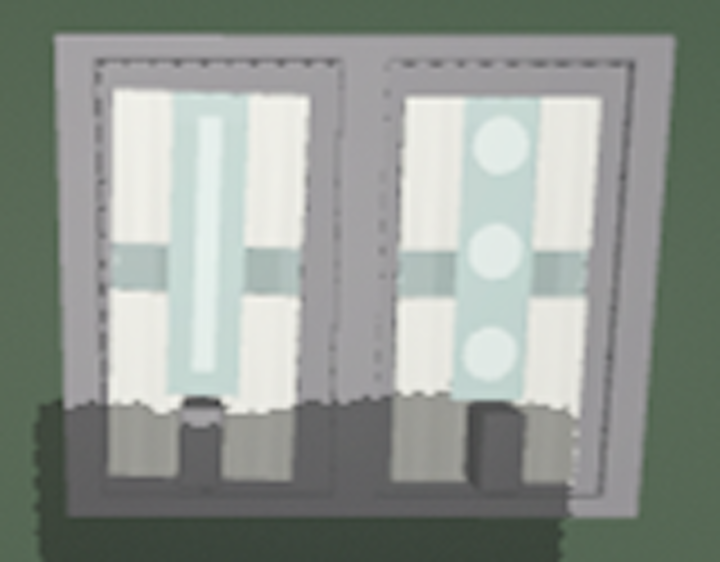

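The enlarged crop shows a single channel in the left slide (crop (207,240)) and three wells in the right one (crop (495,250)), so the left slide is the target. Next I'll measure the slide and tray corners.

Run:
```python
from h import *
p=optics.camera_params('wrist');p['world_from_camera']=np.load('w1.npy')
def q(L,z): return np.array([onz(p,(x+.5)/4.5-.5+270,(y+.5)/4.5-.5+65,z)[:2] for x,y in L])
S=q([(112,90),(308,95),(293,482),(108,476)],12); print(S)
print('sides',[np.linalg.norm(S[i]-S[(i+1)%4]) for i in range(4)])
c=S.mean(0);f=(S[0]+S[1]-S[2]-S[3])/2;l=(S[0]+S[3]-S[1]-S[2])/2
print('c',c,'yaw',np.degrees(np.arctan2(f[1],f[0])),np.degrees(np.arctan2(-l[0],l[1])))
T=q([(55,36),(675,37),(638,517),(68,515)],11);print(T)
print('sides',[np.linalg.norm(T[i]-T[(i+1)%4]) for i in range(4)])
f=(T[0]+T[1]-T[2]-T[3])/2;l=(T[0]+T[3]-T[1]-T[2])/2
print('tray',T.mean(0),np.degrees(np.arctan2(f[1],f[0])),np.degrees(np.arctan2(-l[0],l[1])))
a=np.arctan2(f[1],f[0]);R=np.array([[np.cos(a),-np.sin(a)],[np.sin(a),np.cos(a)]])
print('bay centre',T.mean(0)+R@[0,45], 'lug',c+R@[-46,0])
W=p['world_from_camera'];print('tool y deg',np.degrees(np.arctan2(W[1,0],W[0,0])))
L=q([(183,400),(224,400)],42);print('lugtop',L)
```

```text
[[587.78996615 314.25218318]
 [601.1369224  255.18795985]
 [483.07225968 228.56065338]
 [470.09222918 288.43603875]]
sides [np.float64(60.55347816283953), np.float64(121.03007078195787), np.float64(61.266164921134944), np.float64(120.49577005804159)]
c [535.52284436 271.60920879] yaw 12.540804868261517 12.481040258107418
[[598.81500613 334.80118054]
 [644.88564975 150.38237895]
 [499.58125885 113.62680582]
 [453.81817925 298.47404709]]
sides [np.float64(190.0862924662824), np.float64(149.88108010324686), np.float64(190.42783950169033), np.float64(149.47822727710482)]
tray [549.2750235 224.3211031] 14.130458057054778 13.965718362988794
bay centre [538.28914853 267.95950993] lug [490.91469515 260.37920327]
tool y deg -75.88839521626291
lugtop [[504.07534155 270.47074189]
 [507.12261761 258.34855041]]
```

View pics/w1s.png

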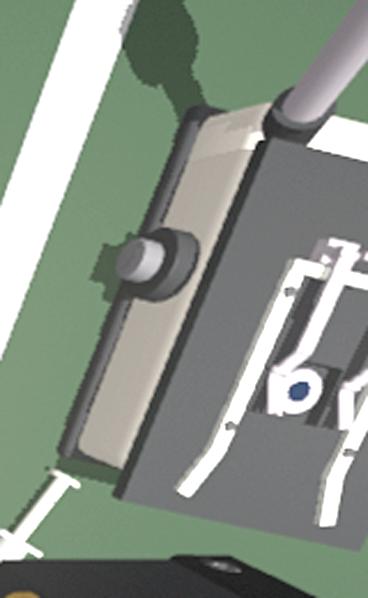

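Both fits agree: sides about 60.5 × 121 mm, centre (535.5, 271.6), slide yaw 12.5°, lug at about (490.6, 261.6). I'll descend to 75 mm with the fingers part-closed and check.

```bash
python3 -m handwheel '[{"travel":[5.4,6.1,-30],"roll":-1.6},{"travel":[5.4,6.1,-70],"roll":-1.6},{"travel":[5.4,6.1,-110],"roll":-1.6},{"travel":[5.4,6.1,-150],"roll":-1.6},{"travel":[5.4,6.1,-180],"roll":-1.6},{"travel":[5.4,6.1,-185],"roll":-1.6},{"travel":[5.4,6.1,-185],"roll":-1.6},{"travel":[5.4,6.1,-185],"roll":-1.6}]' 0.1
python3 - <<'E'
from h import *
p=optics.camera_params('wrist');I=optics.read_camera('wrist')[:,:,::-1]
cv2.imwrite('pics/w2.png',I); s=env.state();print(s['eef_pos'],s['opening'])
W=p['world_from_camera'];print('tool y deg',np.degrees(np.arctan2(W[1,0],W[0,0])))
print('tcp px',proj(p,s['eef_pos']), 'lug top px',proj(p,[490.6,261.6,42]))
E
```

```text
t: 3.0
eef_pos: [491.5, 261.9, 77.3]
tcp_rot: [-3.031, 1.569, 0.326]
ft_force: [0.0, 0.6, 0.6]
opening: 0.462
[491.56388123 261.95392809  77.52794999] 0.45677151371816016
tool y deg -77.64604788433832
tcp px (np.float64(317.1537163839354), np.float64(220.84766025059614)) lug top px (np.float64(317.44620051095745), np.float64(207.9561794540336))
```

View pics/w2.png

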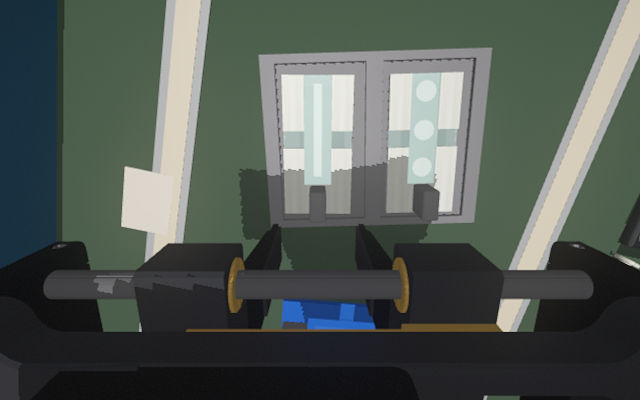

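Lug is centred at column 318, between the finger tips at columns 277 and 362. Continuing down to about 16 mm.

```bash
python3 -m handwheel '[{"travel":[0,0,-15]},{"travel":[0,0,-30]},{"travel":[0,0,-45]},{"travel":[0,0,-55]},{"travel":[0,0,-60]},{"travel":[0,0,-60]},{"travel":[0,0,-60]}]' || python3 -m handwheel '[{"travel":[0,0,-15],"roll":0},{"travel":[0,0,-30],"roll":0},{"travel":[0,0,-45],"roll":0},{"travel":[0,0,-55],"roll":0},{"travel":[0,0,-60],"roll":0},{"travel":[0,0,-60],"roll":0},{"travel":[0,0,-60],"roll":0}]'
python3 - <<'E'
from h import *
p=optics.camera_params('wrist');I=optics.read_camera('wrist')[:,:,::-1]
cv2.imwrite('pics/w3.png',I[20:320,120:520].repeat(2,0).repeat(2,1)); s=env.state();print(s['eef_pos'],s['opening'],s['ft_force'])
for P in [(490.6,261.6,42),(503.3,264.5,12),(503.3,264.5,42),(477.9,258.8,42)]: print(proj(p,P))
E
```

```text
t: 3.75
eef_pos: [491.1, 261.8, 16.5]
tcp_rot: [-3.082, 1.57, 0.274]
ft_force: [1.0, 0.1, 0.0]
opening: 0.45
[491.09175106 261.74223768  16.54368002] 0.4495502318908093 [ 0.98471753 -0.66371006  0.44775745]
(np.float64(317.1346674415861), np.float64(234.71792070442592))
(np.float64(317.0594467399301), np.float64(202.0919737248499))
(np.float64(316.9184538610851), np.float64(215.04117898765173))
(np.float64(317.1913584769282), np.float64(253.70704445437724))validation failed for argument at $[0]...
```

View pics/w3.png

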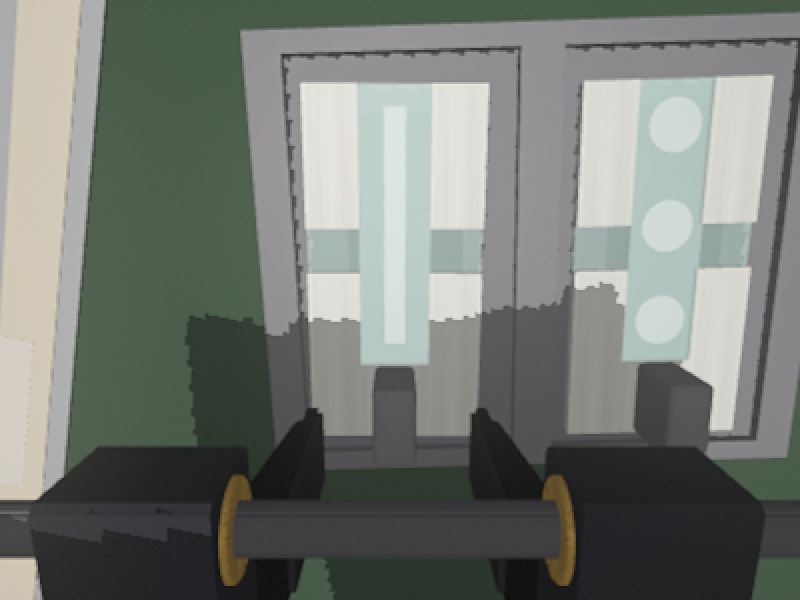

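Lug position matches the projection to about 1 px (front base row 203, column 317.5). Closing the gripper.

```bash
python3 -m handwheel '[{"travel":[0,0,0],"roll":0},{"travel":[0,0,0],"roll":0},{"travel":[0,0,0],"roll":0},{"travel":[0,0,0],"roll":0},{"travel":[0,0,0],"roll":0},{"travel":[0,0,0],"roll":0}]' 1
python3 -m handwheel '[{"travel":[0,0,0],"roll":0},{"travel":[0,0,0],"roll":0},{"travel":[0,0,5],"roll":0},{"travel":[0,0,10],"roll":0},{"travel":[0,0,20],"roll":0},{"travel":[0,0,30],"roll":0},{"travel":[0,0,40],"roll":0},{"travel":[0,0,40],"roll":0}]'
python3 - <<'E'
from h import *
p=optics.camera_params('wrist');I=optics.read_camera('wrist')[:,:,::-1]
cv2.imwrite('pics/w4.png',I[20:320,120:520].repeat(2,0).repeat(2,1)); s=env.state();print(s['eef_pos'],s['opening'],s['ft_force'])
J=optics.read_camera('side')[:,:,::-1]
cv2.imwrite('pics/s4.png',cv2.resize(J[80:260,180:450],None,fx=2.9,fy=2.9,interpolation=cv2.INTER_CUBIC))
E
```

```text
t: 4.4
eef_pos: [490.7, 261.6, 15.9]
tcp_rot: [0.954, 1.571, -1.973]
ft_force: [-0.4, 0.2, -0.8]
opening: 0.027
t: 5.2
eef_pos: [491.4, 261.9, 57.6]
tcp_rot: [-3.013, 1.568, 0.344]
ft_force: [-0.6, 0.8, -0.6]
opening: 0.002
[491.08932014 261.77759272  56.81634227] 0.00465550470294513 [-0.83259489 -0.50982674 -0.1631213 ]
```

View pics/w4.png

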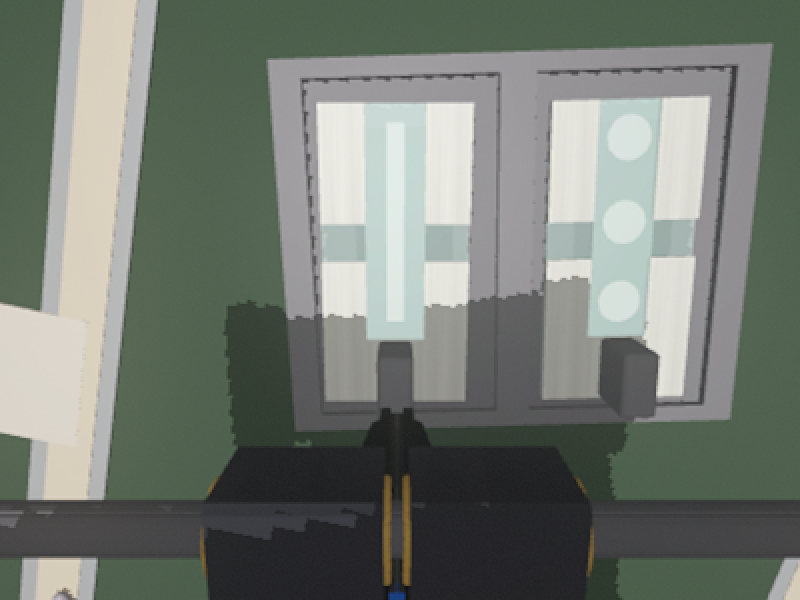

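View pics/s4.png

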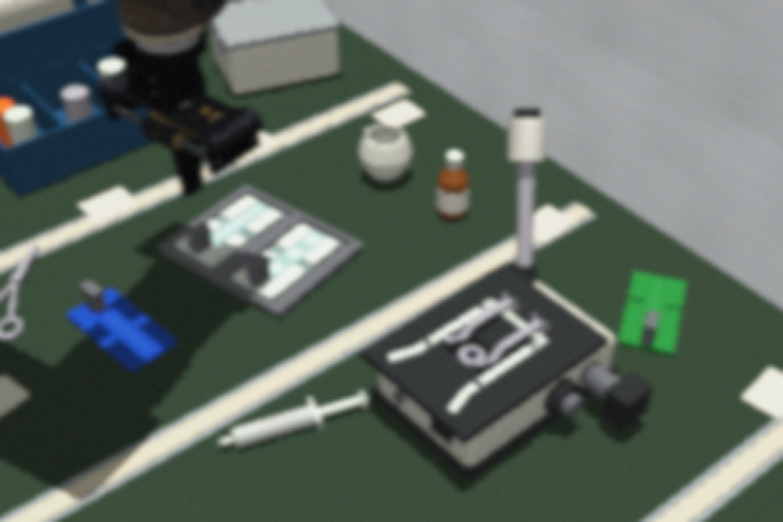

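The gripper closed on nothing (opening 0), and the finger tips look to be behind the lug. I'll compare the reported TCP with the side camera.

Run:
```python
from h import *
s=env.state();e=s['eef_pos']
for n in ['side','top']:
    p=optics.camera_params(n);I=optics.read_camera(n)[:,:,::-1].copy()
    a=proj(p,e);b=proj(p,[490.6,261.6,42]);print(n,e,a,b)
    u,v=map(int,a); k=45
    c=cv2.resize(I[v-k:v+k,u-k-10:u+k+10],None,fx=6.5,fy=6.5,interpolation=cv2.INTER_CUBIC)
    for (x,y),col in ((a,(0,0,255)),(b,(255,0,255))):
        cv2.drawMarker(c,(int((x-(u-k-10)+.5)*6.5),int((y-(v-k)+.5)*6.5)),col,0,14,2)
    cv2.imwrite(f'pics/{n}5.png',c)
```

```text
side [490.7639992  261.63089004  56.22188682] (np.float64(247.63322190547015), np.float64(155.32253820333554)) (np.float64(248.14141779912148), np.float64(158.67459101467983))
top [490.7639992  261.63089004  56.22188682] (np.float64(205.3425075873813), np.float64(223.3286200022342)) (np.float64(206.63743101096887), np.float64(223.91864516282808))
```

View pics/side5.png

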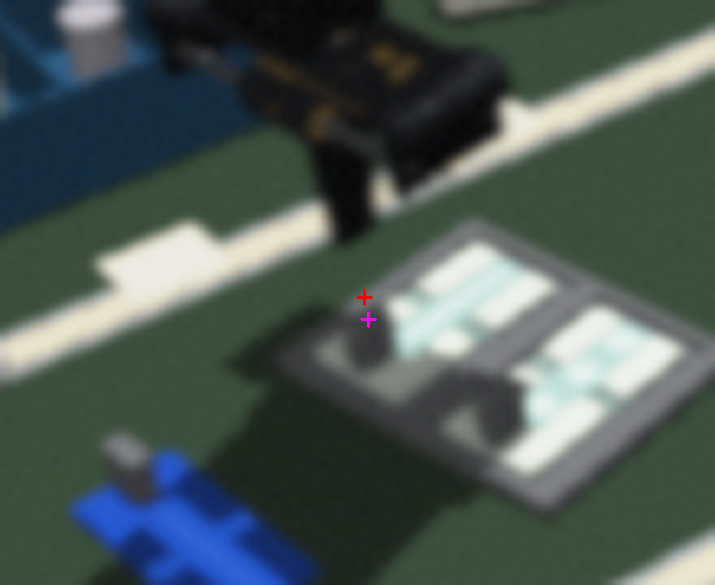

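View pics/top5.png

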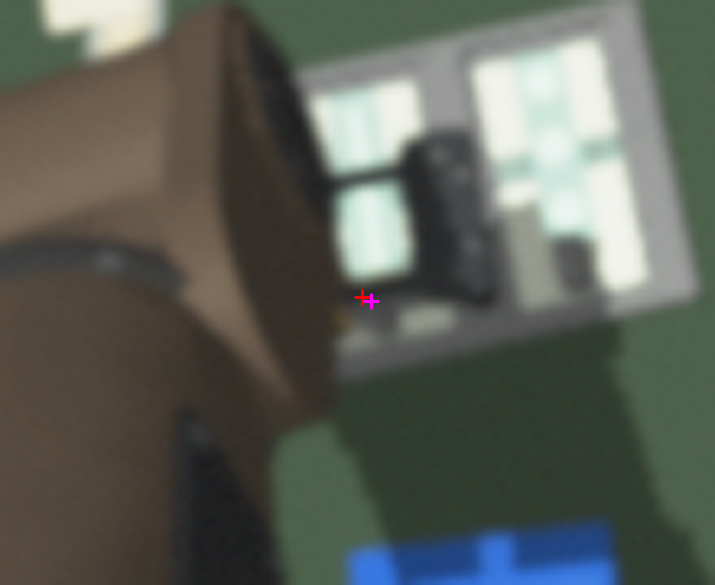

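Run:
```python
from h import *
ps=optics.camera_params('side');pw=optics.camera_params('wrist')
def tri(u1,u2):
    o1,d1=ray(ps,*u1);o2,d2=ray(pw,*u2)
    d1/=np.linalg.norm(d1);d2/=np.linalg.norm(d2)
    A=np.c_[d1,-d2];t=np.linalg.lstsq(A,o2-o1,rcond=None)[0]
    a=o1+d1*t[0];b=o2+d2*t[1];return (a+b)/2,np.linalg.norm(a-b)
for r in (223,225,228): 
  for s in ((245,146.4),(247,146),(243,147)): print(r,s,tri(s,(318,r)))
print(env.state()['eef_pos'])
# lug top front edge triangulation not needed
W=pw['world_from_camera'];print(W[:3,3],W[:3,:3])
I=optics.read_camera('wrist')[:,:,::-1]
cv2.imwrite('pics/w5.png',cv2.convertScaleAbs(cv2.resize(I[180:280,250:390],None,fx=5.5,fy=5.5,interpolation=cv2.INTER_CUBIC),alpha=2.5))
```

```text
223 (245, 146.4) (array([494.96624362, 266.16794117,  87.42185985]), np.float64(11.57701411886332))
223 (247, 146) (array([498.22548698, 264.59782223,  89.02676113]), np.float64(5.379106704267971))
223 (243, 147) (array([491.50293775, 267.6399297 ,  85.17963912]), np.float64(17.693583617819034))
225 (245, 146.4) (array([494.30112687, 265.72133298,  88.05179009]), np.float64(10.741804015846872))
225 (247, 146) (array([497.56912448, 264.15312852,  89.66830709]), np.float64(4.559523099073055))
225 (243, 147) (array([490.82688904, 267.18996175,  85.80070093]), np.float64(16.839722195596195))
228 (245, 146.4) (array([493.31061894, 265.05343787,  89.000964  ]), np.float64(9.496440156957103))
228 (247, 146) (array([496.59203227, 263.48843661,  90.63411464]), np.float64(3.3377182222315858))
228 (243, 147) (array([489.81973666, 266.51670379,  86.73737483]), np.float64(15.56629608792292))
[490.47833551 261.52258622  55.61627295]
[561.1416371  276.36649947 264.66824171] [[ 2.13152127e-01  9.44250399e-01  2.50913042e-01]
 [-9.77019010e-01  2.05961005e-01  5.48991734e-02]
 [ 1.60264057e-04 -2.56848687e-01  9.66451616e-01]]
```

View pics/w5.png

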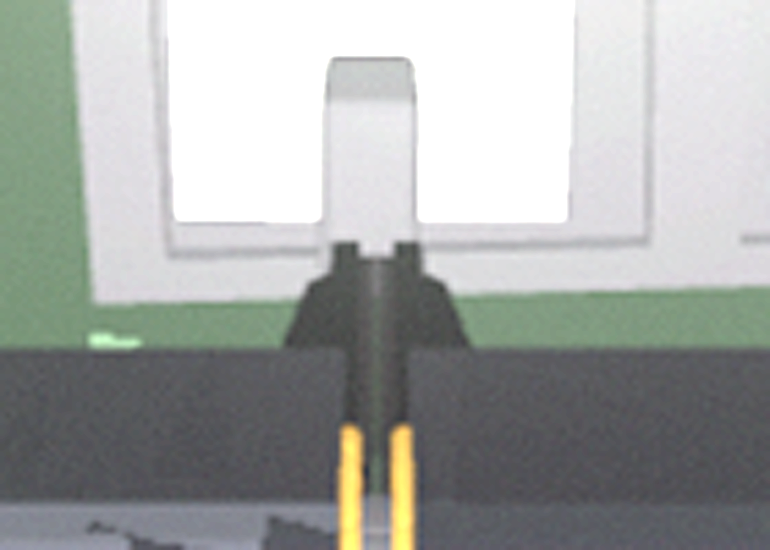

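The finger tips are about 34 mm above the reported TCP, from triangulation and from the apparent finger gap. That explains the miss, which was above the lug with no contact. I'll reopen and go down in stages, trusting the images.

```bash
python3 -m handwheel '[{"travel":[0,0,0],"roll":0},{"travel":[0,0,0],"roll":0},{"travel":[0,0,0],"roll":0},{"travel":[0,0,0],"roll":0},{"travel":[0,0,0],"roll":0},{"travel":[0,0,0],"roll":0}]' 0.1
python3 -m handwheel '[{"travel":[0,0,-10],"roll":0},{"travel":[0,0,-20],"roll":0},{"travel":[0,0,-30],"roll":0},{"travel":[0,0,-40],"roll":0},{"travel":[0,0,-50],"roll":0},{"travel":[0,0,-56],"roll":0},{"travel":[0,0,-56],"roll":0}]'
cat > look.py <<'E'
from h import *
import sys
n=sys.argv[1]
s=env.state();print(s['t'],s['eef_pos'],s['opening'],s['ft_force'])
for c,(a,b,x,y,f) in dict(wrist=(20,320,120,520,2),side=(110,200,190,310,6)).items():
    I=optics.read_camera(c)[:,:,::-1]
    cv2.imwrite(f'pics/{c[0]}{n}.png',cv2.resize(I[a:b,x:y],None,fx=f,fy=f,interpolation=cv2.INTER_CUBIC))
E
python3 look.py 6
```

```text
t: 6.05
eef_pos: [490.7, 261.6, 55.9]
tcp_rot: [1.537, 1.571, -1.39]
ft_force: [0.4, -0.6, -0.2]
opening: 0.431
t: 6.75
eef_pos: [490.3, 261.4, -1.1]
tcp_rot: [0.213, 1.569, -2.714]
ft_force: [-0.1, -0.5, 0.5]
opening: 0.45
6.75 [490.30519892 261.4356545   -1.14863554] 0.4496245118889416 [-0.09733056 -0.5405963   0.49846615]
```

View pics/w6.png

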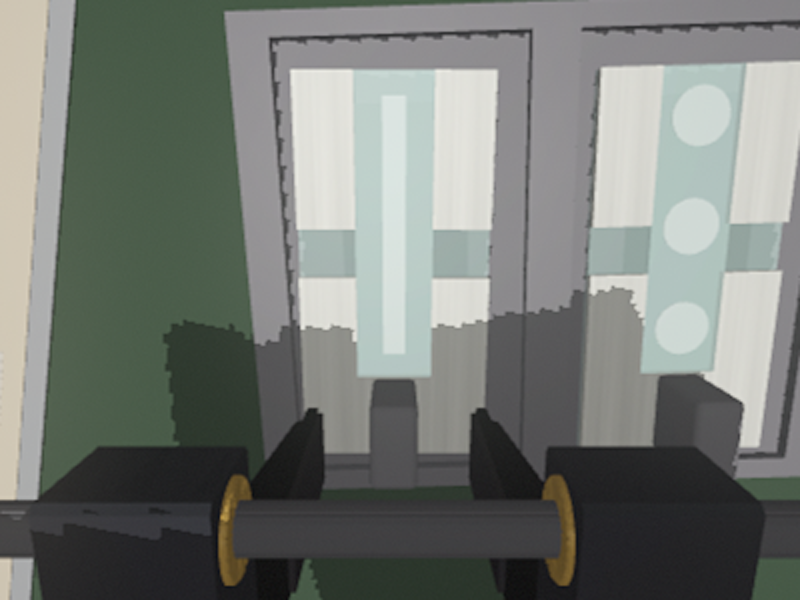

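View pics/s6.png

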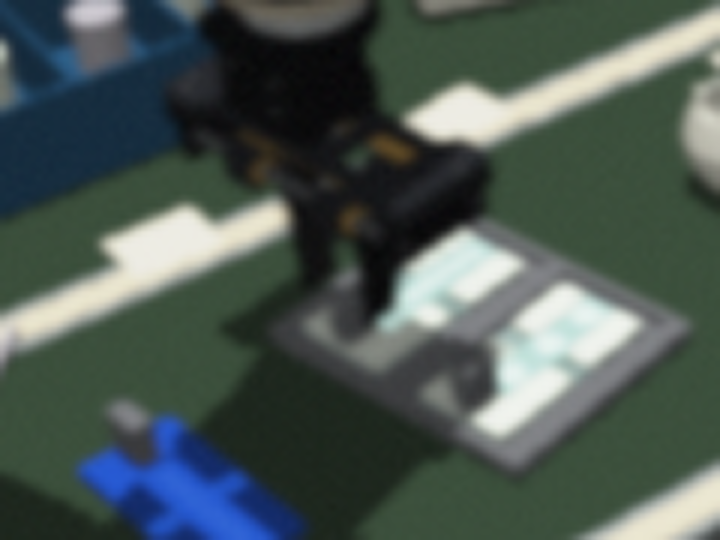

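```bash
python3 -m handwheel '[{"travel":[0,0,-4],"roll":0},{"travel":[0,0,-8],"roll":0},{"travel":[0,0,-12],"roll":0},{"travel":[0,0,-14],"roll":0},{"travel":[0,0,-14],"roll":0}]'
python3 look.py 7
```

```text
t: 7.35
eef_pos: [490.5, 261.6, -14.5]
tcp_rot: [0.298, 1.57, -2.629]
ft_force: [0.6, -0.3, 0.0]
opening: 0.447
7.35 [490.54013972 261.55298302 -14.48165927] 0.4467418953181699 [ 0.60736457 -0.34007471  0.04411098]
```

View pics/w7.png

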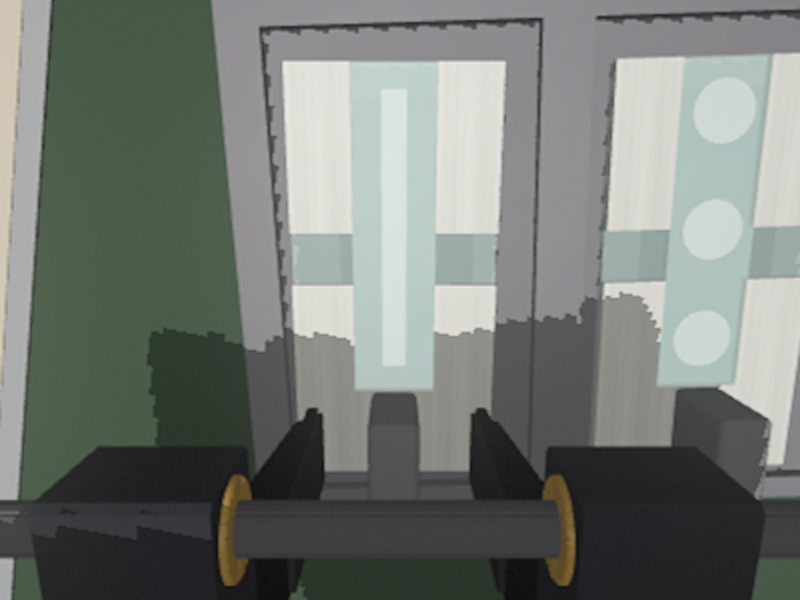

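View pics/s7.png

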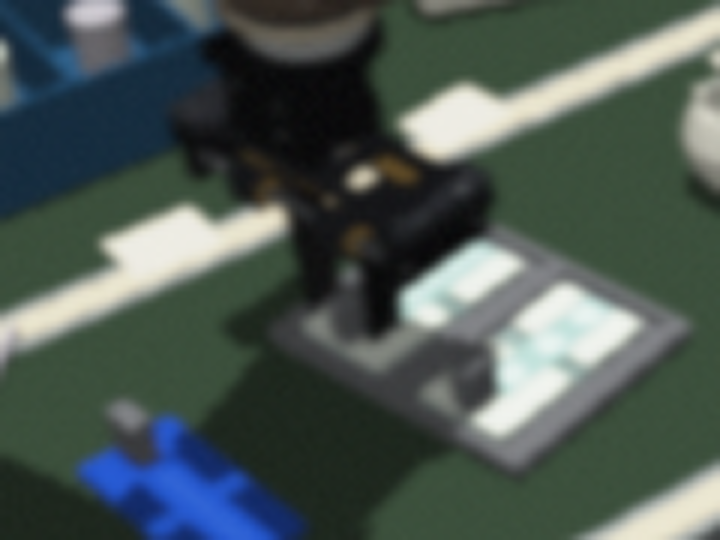

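The fingers now straddle the lug (wrist crop: tips at columns 318 and 474, lug 371–416). Closing.

```bash
python3 -m handwheel '[{"travel":[0,0,0],"roll":0},{"travel":[0,0,0],"roll":0},{"travel":[0,0,0],"roll":0},{"travel":[0,0,0],"roll":0},{"travel":[0,0,0],"roll":0},{"travel":[0,0,0],"roll":0},{"travel":[0,0,0],"roll":0},{"travel":[0,0,0],"roll":0}]' 1
```

```text
t: 8.25
eef_pos: [490.7, 261.6, -14.1]
tcp_rot: [2.704, 1.571, -0.223]
ft_force: [-0.3, -0.2, 1.2]
opening: 0.144
```

Opening 0.144 × 95 = 13.7 mm, which is the 14 mm lug, so it is gripped. Lifting.

```bash
python3 -m handwheel '[{"travel":[0,0,3],"roll":0},{"travel":[0,0,8],"roll":0},{"travel":[0,0,16],"roll":0},{"travel":[0,0,30],"roll":0},{"travel":[0,0,45],"roll":0},{"travel":[0,0,60],"roll":0},{"travel":[0,0,60],"roll":0},{"travel":[0,0,60],"roll":0}]'
python3 -m handwheel '[{"travel":[0,0,30],"roll":0},{"travel":[0,0,60],"roll":0},{"travel":[0,0,90],"roll":0},{"travel":[0,0,110],"roll":0},{"travel":[0,0,110],"roll":0},{"travel":[0,0,110],"roll":0}]'
python3 look.py 8
python3 - <<'E'
from h import *
p=optics.camera_params('wrist');I=optics.read_camera('wrist')[:,:,::-1];cv2.imwrite('pics/w8f.png',I);np.save('w8.npy',p['world_from_camera']);print(p['world_from_camera'])
E
```

```text
t: 9.05
eef_pos: [490.7, 261.6, 46.1]
tcp_rot: [-3.079, 1.57, 0.277]
ft_force: [0.3, -0.4, -1.3]
opening: 0.144
t: 9.65
eef_pos: [490.2, 261.4, 154.7]
tcp_rot: [0.228, 1.57, -2.699]
ft_force: [-0.4, -0.6, -1.7]
opening: 0.145
9.65 [490.23026194 261.40683218 154.72077764] 0.1451454405928911 [-0.38928079 -0.57124232 -1.68215334]
[[ 2.13123687e-01  9.43711087e-01  2.52957859e-01  5.61063900e+02]
 [-9.77025090e-01  2.05719758e-01  5.56898033e-02  2.76314483e+02]
 [ 5.16655309e-04 -2.59014991e-01  9.65873163e-01  3.63001213e+02]
 [ 0.00000000e+00  0.00000000e+00  0.00000000e+00  1.00000000e+00]]
```

View pics/w8f.png

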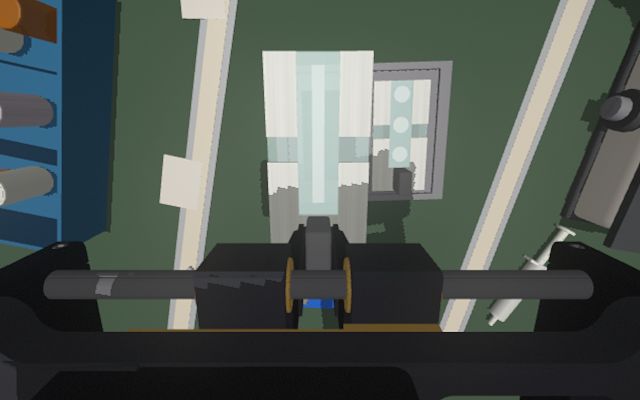

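View pics/s8.png

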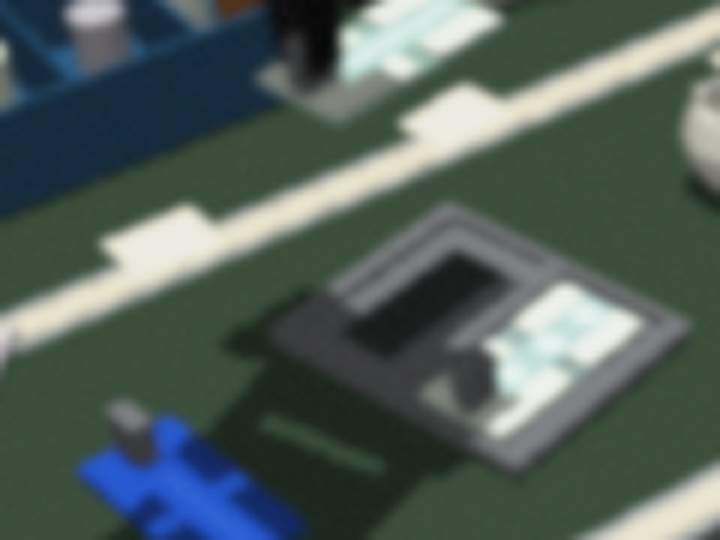

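Lifted cleanly: the left bay is empty and the well slide is undisturbed at (400,125). I'll check how it sits in the grip and get a rough stage pose.

Run:
```python
from h import *
p=optics.camera_params('wrist')
I=cv2.imread('pics/w8f.png')
cv2.imwrite('pics/w8c.png',cv2.resize(I[40:250,240:400],None,fx=2.8,fy=2.8,interpolation=cv2.INTER_CUBIC))
p['world_from_camera']=np.load('w1.npy')
def g(x,y): return onz(p,(x+.5)/2.3-.5+480,(y+.5)/2.3-.5,75)
a,b=g(118,497),g(262,150);d=b-a;print('stage left edge',a,b,np.linalg.norm(d),np.degrees(np.arctan2(d[1],d[0])))
p=optics.camera_params('top')
for c in [(463,397),(632,393),(460,200),(628,200)]: print(onz(p,170+c[0]/3.4-.3,90+c[1]/3-.3,75))
```

```text
stage left edge [499.35318711 -34.78783659  75.        ] [690.73840303 -28.92889038  75.        ] 191.4748759562738 1.7534691972425236
[495.00032642 -36.88663284  75.        ]
[ 500.20457585 -183.12097217   75.        ]
[694.86882333 -31.84923748  75.        ]
[ 696.65682597 -181.85065285   75.        ]
```

View pics/w8c.png

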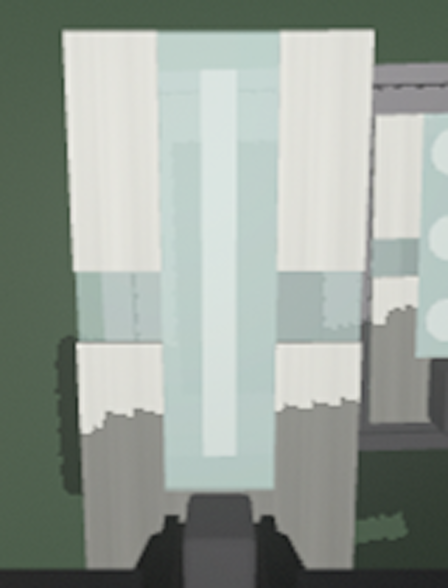

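Slide sits square and flat in the grip: front edge 106 mm ahead of the TCP, top at z≈180.7 against an expected 180.8. The stage is near (598,-108), yaw about 1.5°. I'll move to one side for a clear wrist view of it.

```bash
python3 -m handwheel '[{"travel":[-3,-25,10],"roll":-2},{"travel":[-6,-55,20],"roll":-4},{"travel":[-10,-85,30],"roll":-6},{"travel":[-10,-115,40],"roll":-8},{"travel":[-10,-145,45],"roll":-10},{"travel":[-10,-175,45],"roll":-11},{"travel":[-10,-200,45],"roll":-11},{"travel":[-10,-200,45],"roll":-11}]'
python3 -m handwheel '[{"travel":[0,0,0],"roll":0},{"travel":[0,0,0],"roll":0}]'
python3 - <<'E'
from h import *
print(env.state()['eef_pos'],env.state()['opening'])
p=optics.camera_params('wrist');I=optics.read_camera('wrist')[:,:,::-1];cv2.imwrite('pics/w9.png',I);np.save('w9.npy',p['world_from_camera']);print(p['world_from_camera'])
E
```

```text
t: 10.6
eef_pos: [480.4, 59.4, 199.9]
tcp_rot: [0.252, 1.569, -2.869]
ft_force: [-0.6, 0.4, -1.5]
opening: 0.145
t: 10.8
eef_pos: [480.6, 62.2, 200.3]
tcp_rot: [-0.1, 1.57, 3.065]
ft_force: [1.0, -0.2, -1.7]
opening: 0.147
[480.55036937  62.19215508 200.3414475 ] 0.14722497514478
[[ 2.32195046e-02  9.66065137e-01  2.57252805e-01  5.52936481e+02]
 [-9.99730364e-01  2.24978991e-02  5.74846139e-03  6.32618111e+01]
 [-2.34259521e-04 -2.57316917e-01  9.66327041e-01  4.09362868e+02]
 [ 0.00000000e+00  0.00000000e+00  0.00000000e+00  1.00000000e+00]]
```

View pics/w9.png

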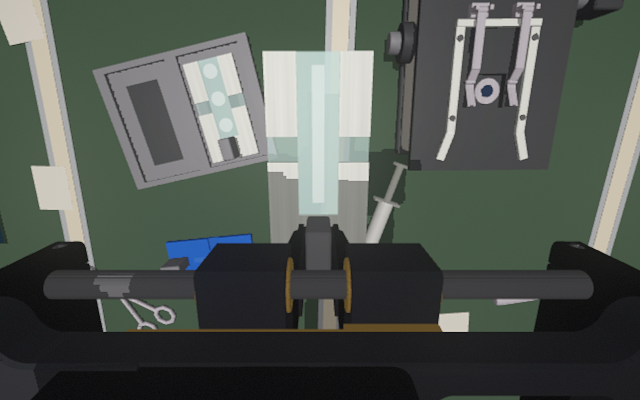

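Stage is fully visible: guides at columns 440–540, stop bar at row ~22, noses at rows ~80–105. Enlarging it to measure.

Run:
```python
import cv2
I=cv2.imread('pics/w9.png')
cv2.imwrite('pics/w9c.png',cv2.resize(I[0:118,425:570],None,fx=5,fy=5,interpolation=cv2.INTER_CUBIC))
cv2.imwrite('pics/w9d.png',cv2.resize(I[80:180,395:565],None,fx=4.5,fy=4.5,interpolation=cv2.INTER_CUBIC))
```

```text
(no output)
```

View pics/w9c.png

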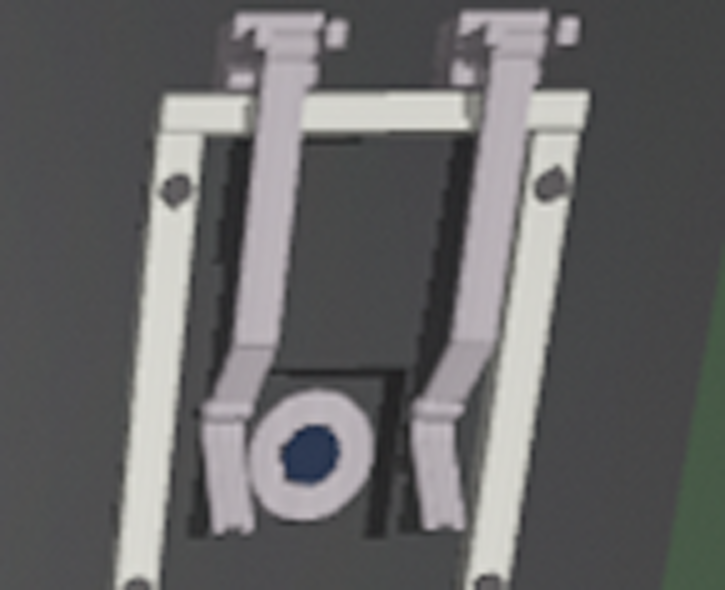

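View pics/w9d.png

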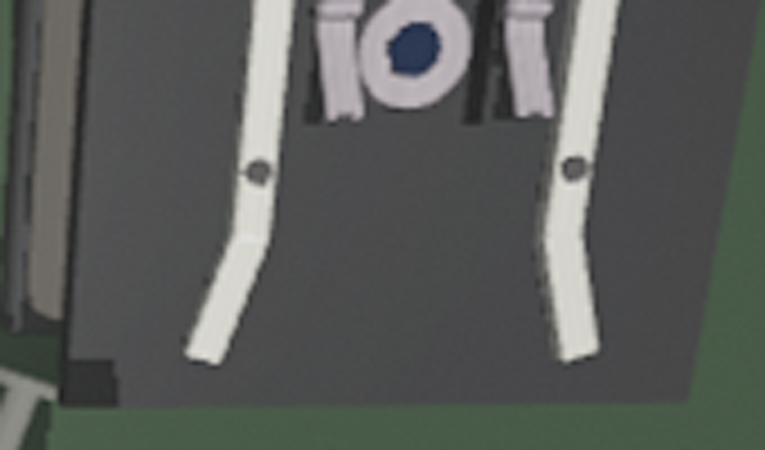

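Run:
```python
from h import *
p=optics.camera_params('wrist');p['world_from_camera']=np.load('w9.npy')
C=lambda x,y,z:onz(p,(x+.5)/5-.5+425,(y+.5)/5-.5,z)[:2]
D=lambda x,y,z:onz(p,(x+.5)/4.5-.5+395,(y+.5)/4.5-.5+80,z)[:2]
L1,L2=C(203,140,79),D(271,235,79);R1,R2=C(532,138,79),D(545,235,79)
for n,a,b in (('L',L1,L2),('R',R1,R2)): d=a-b;print(n,a,b,np.linalg.norm(d),np.degrees(np.arctan2(d[1],d[0])))
print('widths',np.linalg.norm(L1-R1),np.linalg.norm(L2-R2))
B1,B2=C(205,133,80),C(530,131,80);print('bar',B1,B2,np.degrees(np.arctan2(-(B1-B2)[0],(B1-B2)[1])))
E1,E2=D(60,404,75),D(690,402,75);print('front',E1,E2,np.linalg.norm(E1-E2),np.degrees(np.arctan2(-(E1-E2)[0],(E1-E2)[1])))
for n,q in(('noseL',(228,410)),('noseR',(437,410))): print(n,C(*q,77))
f=(L1-L2)+(R1-R2);a=np.arctan2(f[1],f[0]);x=np.array([np.cos(a),np.sin(a)]);y=np.array([-x[1],x[0]])
m=(L1+L2+R1+R2)/4
print('yaw',np.degrees(a));home=m+x*((B1+B2)/2-m)@x;home=m+x*(((B1+B2)/2-m)@x)
print('home',home,'front edge dist',((B1+B2)/2-(E1+E2)/2)@x,'front mid lateral',((E1+E2)/2-m)@y,'noses rel',[(C(*q,77)-home)@x for q in((228,410),(437,410))],[(C(*q,77)-home)@y for q in((228,410),(437,410))])
print('start of slide front', )
print('target TCP home',home-106*x)
```

```text
L [637.64750883 -76.01792086] [539.75239029 -79.44191271] 97.95497921715707 2.0031677394435032
R [ 639.45486508 -139.07009035] [ 541.2243893  -142.78783528] 98.30080365636837 2.167448268213278
widths 63.078067618181755 63.36302302352369
bar [638.60434229 -75.80323049] [ 640.38622712 -137.83471507] 1.6453969031088727
front [498.57080742 -35.69715403] [ 502.59331338 -187.6357313 ] 151.99181496609958 1.516525924617505
noseL [589.37559842 -89.0059699 ]
noseR [ 590.35098927 -131.04402656]
yaw 2.0854527441764827
home [ 639.52040096 -107.50871255] front edge dist 138.99761659330224 front mid lateral 0.9009872048458509 noses rel [np.float64(-49.438275452806444), np.float64(-49.9932946980586)] [np.float64(20.3152560301485), np.float64(-21.730451820886884)]
start of slide front
target TCP home [ 533.59060843 -111.36605049]
```

The stage checks out: noses 50 mm before the bar at ±21 mm, mouth 139 mm (nominal 140), guide gap 63.2 mm. Home is about (639.5, -107.7), yaw about 1.8°, so TCP home is about (533.5, -111). I'll go to a hover point with the front edge 105 mm before the bar.

```bash
python3 -m handwheel '[{"travel":[-10,-30,0],"roll":0.5},{"travel":[-20,-65,0],"roll":0.5},{"travel":[-30,-100,0],"roll":0.5},{"travel":[-40,-135,-10],"roll":0.5},{"travel":[-48,-160,-30],"roll":0.5},{"travel":[-52,-176.5,-60],"roll":0.5},{"travel":[-52,-176.5,-90],"roll":0.5},{"travel":[-52,-176.5,-110],"roll":0.5}]'
python3 -m handwheel '[{"travel":[0,0,0],"roll":0},{"travel":[0,0,0],"roll":0},{"travel":[0,0,0],"roll":0}]'
cat > lk.py <<'E'
from h import *
import sys
n=sys.argv[1]
s=env.state();print(s['t'],s['eef_pos'],s['opening'],s['ft_force'],s['moment'])
p=optics.camera_params('wrist');I=optics.read_camera('wrist')[:,:,::-1]
cv2.imwrite(f'pics/w{n}.png',cv2.resize(I[0:260,190:450],None,fx=2.3,fy=2.3,interpolation=cv2.INTER_CUBIC));cv2.imwrite(f'pics/w{n}f.png',I);np.save(f'w{n}.npy',p['world_from_camera'])
W=p['world_from_camera'];print('heading',np.degrees(np.arctan2(W[1,0],W[0,0]))+90)
I=optics.read_camera('side')[:,:,::-1]
cv2.imwrite(f'pics/s{n}.png',cv2.resize(I[120:270,270:430],None,fx=4,fy=4,interpolation=cv2.INTER_CUBIC))
E
python3 lk.py 10
```

```text
t: 11.65
eef_pos: [428.2, -114.6, 89.2]
tcp_rot: [-0.404, 1.569, 2.769]
ft_force: [-0.3, 0.1, -2.3]
opening: 0.145
t: 11.95
eef_pos: [429.4, -114.7, 91.9]
tcp_rot: [2.656, 1.569, -0.453]
ft_force: [0.8, 0.4, -1.0]
opening: 0.144
11.95 [ 429.43367186 -114.73348735   91.86979498] 0.14378947106031453 [ 0.82488568  0.38998518 -1.03036389] [-0.0579395   0.20811679 -0.0378728 ]
heading 1.8563812274894929
```

View pics/w10.png

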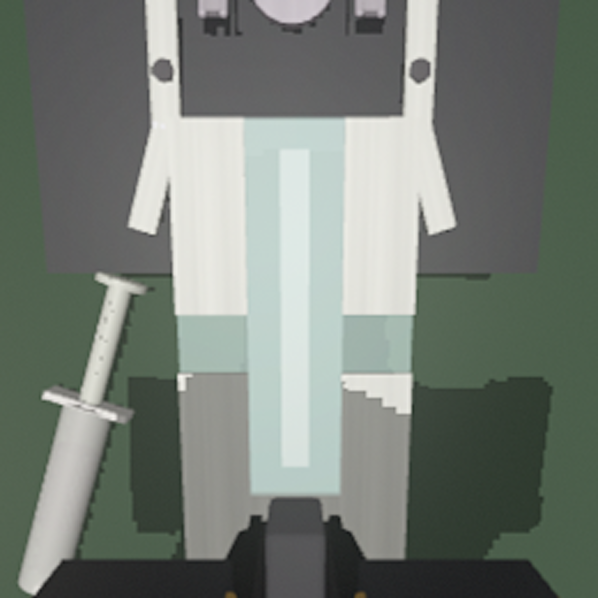

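View pics/s10.png

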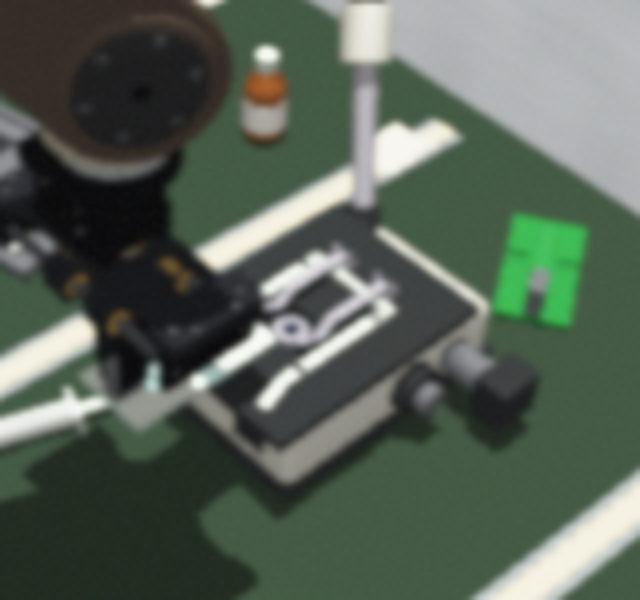

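Looks symmetric: guide screws at crop columns 162/420, slide edges 170/418. The guides sit about 0.9 mm to the left (+y), so I'll correct by +1.2 mm and descend to about 3 mm above the stage.

```bash
python3 -m handwheel '[{"travel":[0,1.2,-8],"roll":0},{"travel":[0,1.2,-16],"roll":0},{"travel":[0,1.2,-24],"roll":0},{"travel":[0,1.2,-30],"roll":0},{"travel":[0,1.2,-33],"roll":0},{"travel":[0,1.2,-33],"roll":0},{"travel":[0,1.2,-33],"roll":0},{"travel":[0,1.2,-33],"roll":0}]'
python3 lk.py 11
```

```text
t: 12.85
eef_pos: [428.8, -113.8, 58.1]
tcp_rot: [2.559, 1.57, -0.551]
ft_force: [-0.1, -0.7, -2.1]
opening: 0.144
12.85 [ 428.83915866 -113.76286173   58.07155745] 0.14442685743618794 [-0.05770583 -0.67803918 -2.05664533] [-0.02558074  0.24166196  0.01180197]
heading 1.8065717228495117
```

View pics/w11.png

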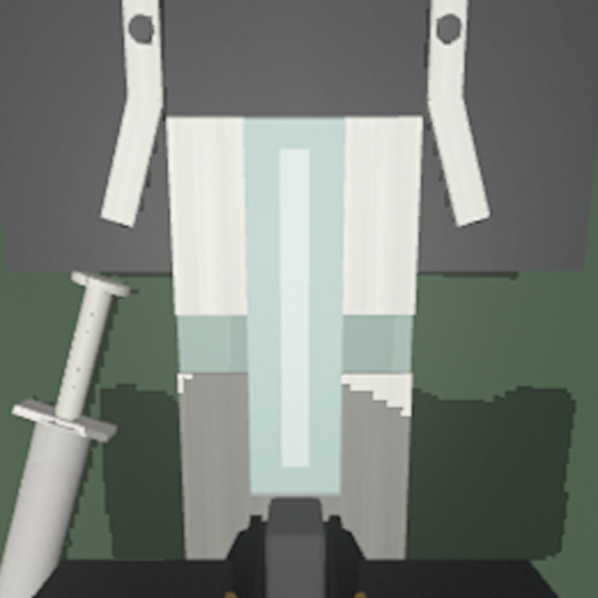

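View pics/s11.png

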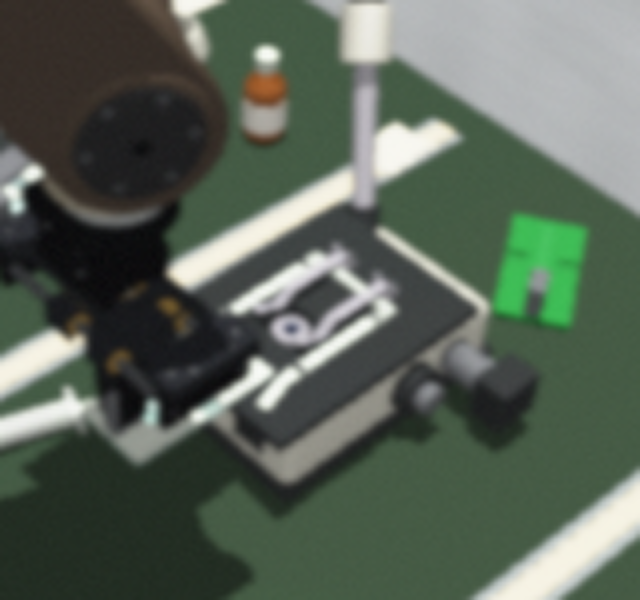

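Centred: screws at 141/449 (mean 295), slide 167/422 (mean 294.5). Lowering in small steps while watching force.

```bash
python3 -m handwheel '[{"travel":[0,0,-1],"roll":0},{"travel":[0,0,-2],"roll":0},{"travel":[0,0,-2],"roll":0},{"travel":[0,0,-2],"roll":0}]'
cat > f.py <<'E'
from h import *
s=env.state();W=optics.camera_params('wrist')['world_from_camera'];print(s['t'],s['eef_pos'].round(2),s['ft_force'].round(2),s['moment'].round(3),'pitch',np.degrees(np.arcsin(-W[2,1])).round(2))
E
python3 f.py
for i in 1; do python3 -m handwheel '[{"travel":[0,0,-0.3],"roll":0},{"travel":[0,0,-0.6],"roll":0},{"travel":[0,0,-0.6],"roll":0},{"travel":[0,0,-0.6],"roll":0}]';python3 f.py; done
```

```text
t: 13.35
eef_pos: [428.7, -113.7, 55.8]
tcp_rot: [0.962, 1.571, -2.148]
ft_force: [0.1, -0.8, -2.3]
opening: 0.142
13.35 [ 428.68 -113.68   55.84] [ 0.14 -0.79 -2.28] [ 0.03   0.195 -0.04 ] pitch 14.86
t: 13.75
eef_pos: [428.7, -113.7, 55.3]
tcp_rot: [1.437, 1.571, -1.673]
ft_force: [0.5, 0.6, -2.4]
opening: 0.145
13.75 [ 428.71 -113.7    55.26] [ 0.52  0.62 -2.36] [-0.047  0.272  0.06 ] pitch 14.86
```

```bash
python3 -m handwheel '[{"travel":[0,0,-0.2],"roll":0},{"travel":[0,0,-0.4],"roll":0},{"travel":[0,0,-0.4],"roll":0},{"travel":[0,0,-0.4],"roll":0}]';python3 f.py
python3 -m handwheel '[{"travel":[0,0,-0.2],"roll":0},{"travel":[0,0,-0.4],"roll":0},{"travel":[0,0,-0.4],"roll":0},{"travel":[0,0,-0.4],"roll":0}]';python3 f.py
```

```text
t: 14.15
eef_pos: [428.7, -113.7, 54.9]
tcp_rot: [1.519, 1.571, -1.591]
ft_force: [-0.0, -0.3, -0.8]
opening: 0.143
14.15 [ 428.68 -113.7    54.88] [-0.04 -0.27 -0.81] [-0.07   0.264 -0.03 ] pitch 14.86
t: 14.55
eef_pos: [428.6, -113.7, 54.6]
tcp_rot: [0.735, 1.571, -2.376]
ft_force: [-3.9, -0.7, 3.4]
opening: 0.145
14.55 [ 428.57 -113.7    54.55] [-3.9  -0.7   3.42] [-0.099  0.509 -0.02 ] pitch 14.86
```

Contact at reported z ≈ 54.8 (predicted 54.86). I'll ease up 0.3 mm and start sliding in.

```bash
python3 -m handwheel '[{"travel":[0,0,0.3],"roll":0},{"travel":[3,0.1,0.3],"roll":0},{"travel":[7,0.2,0.3],"roll":0},{"travel":[12,0.4,0.3],"roll":0},{"travel":[17,0.5,0.3],"roll":0},{"travel":[22,0.7,0.3],"roll":0},{"travel":[25,0.8,0.3],"roll":0},{"travel":[25,0.8,0.3],"roll":0}]';python3 f.py; python3 lk.py 12
```

```text
t: 15.35
eef_pos: [454.5, -112.9, 54.8]
tcp_rot: [2.824, 1.57, -0.286]
ft_force: [1.0, 1.6, 0.0]
opening: 0.144
15.35 [ 454.51 -112.93   54.77] [1.   1.61 0.02] [ 0.145 -0.15   0.038] pitch 14.8
15.35 [ 454.50802373 -112.92862142   54.77226835] 0.14430835485002472 [1.00496846 1.61154552 0.02267285] [ 0.14521767 -0.15016751  0.03847292]
heading 1.8147104067427193
```

View pics/w12.png

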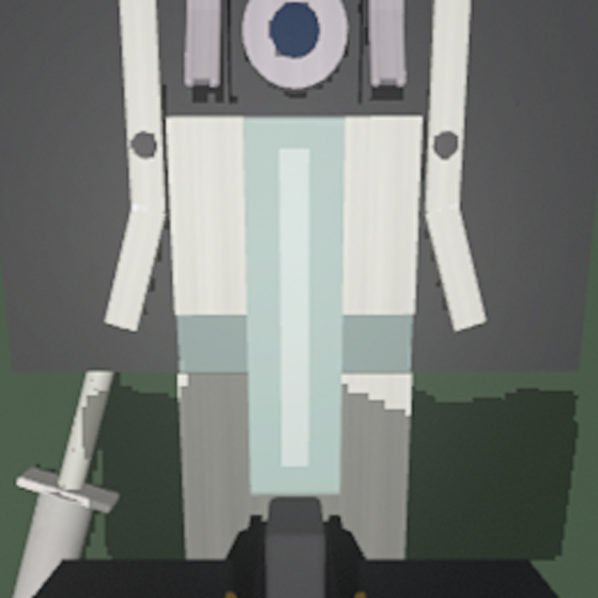

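Front edge about 8 mm short of the lips (crop row 85 vs 117), centred. Continuing slowly under the lips.

```bash
python3 -m handwheel '[{"travel":[2,0.1,0],"roll":0},{"travel":[4,0.1,0],"roll":0},{"travel":[6,0.2,0],"roll":0},{"travel":[8,0.3,0],"roll":0},{"travel":[10,0.3,0],"roll":0},{"travel":[12,0.4,0],"roll":0},{"travel":[14,0.4,0],"roll":0},{"travel":[14,0.4,0],"roll":0}]';python3 f.py
python3 -m handwheel '[{"travel":[2,0.1,0],"roll":0},{"travel":[4,0.1,0],"roll":0},{"travel":[6,0.2,0],"roll":0},{"travel":[8,0.3,0],"roll":0},{"travel":[10,0.3,0],"roll":0},{"travel":[12,0.4,0],"roll":0},{"travel":[12,0.4,0],"roll":0}]';python3 f.py;python3 lk.py 13
```

```text
t: 16.25
eef_pos: [467.4, -112.4, 54.8]
tcp_rot: [-0.199, 1.57, 2.974]
ft_force: [-3.0, 0.2, 4.4]
opening: 0.145
16.25 [ 467.41 -112.39   54.84] [-3.03  0.21  4.35] [0.018 0.591 0.001] pitch 14.9
t: 16.95
eef_pos: [476.5, -111.4, 54.8]
tcp_rot: [-0.257, 1.564, 2.916]
ft_force: [-16.8, -0.4, 16.3]
opening: 0.147
16.95 [ 476.46 -111.42   54.79] [-16.77  -0.37  16.31] [-0.173  2.998 -0.088] pitch 15.23
16.95 [ 476.46295148 -111.41625373   54.78966423] 0.14655615089155627 [-16.77140566  -0.37462495  16.30926359] [-0.17273608  2.99760233 -0.08821553]
heading 1.8261750367888965
```

View pics/w13.png

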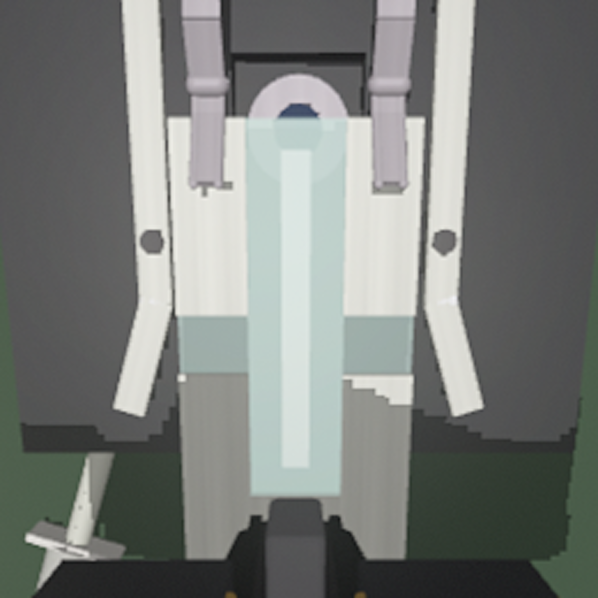

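View pics/s13.png

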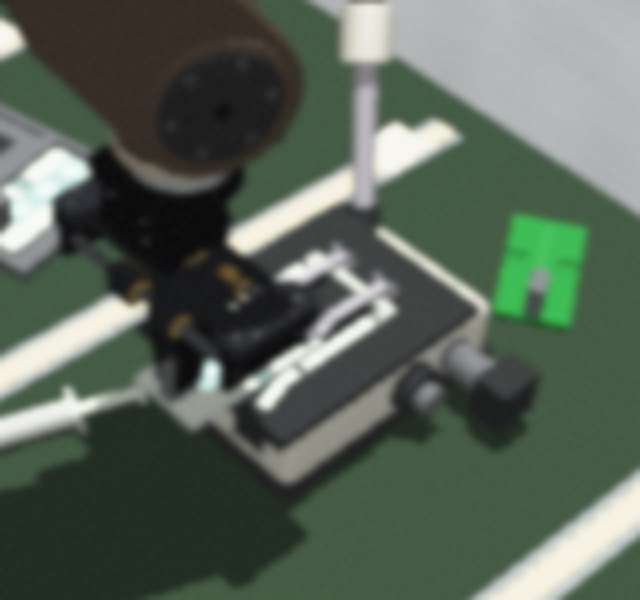

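Push force is up to 17 N with 16 N of down-pressing, because the nose pitches down under load. I'll ease back 1 mm in x and raise 0.8 mm.

```bash
python3 -m handwheel '[{"travel":[-1,0,0.4],"roll":0},{"travel":[-1,0,0.8],"roll":0},{"travel":[-1,0,0.8],"roll":0}]';python3 f.py
```

```text
t: 17.35
eef_pos: [476.7, -111.6, 55.0]
tcp_rot: [-0.293, 1.566, 2.88]
ft_force: [-6.9, -0.2, 0.8]
opening: 0.145
17.35 [ 476.69 -111.6    55.04] [-6.9  -0.15  0.76] [-0.058  1.621  0.029] pitch 15.1
```

```bash
python3 -m handwheel '[{"travel":[1,0,0],"roll":0},{"travel":[2,0.1,0],"roll":0},{"travel":[3,0.1,0],"roll":0},{"travel":[3,0.1,0],"roll":0}]';python3 f.py;  python3 -m handwheel '[{"travel":[1,0,0],"roll":0},{"travel":[2,0.1,0],"roll":0},{"travel":[3,0.1,0],"roll":0},{"travel":[3,0.1,0],"roll":0}]';python3 f.py
```

```text
t: 17.75
eef_pos: [480.2, -111.6, 55.0]
tcp_rot: [-0.3, 1.567, 2.873]
ft_force: [-5.9, 0.8, -0.6]
opening: 0.146
17.75 [ 480.21 -111.59   55.03] [-5.91  0.81 -0.6 ] [0.01  1.14  0.056] pitch 15.05
t: 18.15
eef_pos: [482.9, -111.4, 55.0]
tcp_rot: [-0.294, 1.567, 2.879]
ft_force: [-6.2, -0.6, 0.6]
opening: 0.148
18.15 [ 482.95 -111.45   54.98] [-6.22 -0.56  0.6 ] [0.01  1.412 0.009] pitch 15.09
```

```bash
python3 -m handwheel '[{"travel":[1.5,0,0],"roll":0},{"travel":[3,0.1,0],"roll":0},{"travel":[4.5,0.1,0],"roll":0},{"travel":[6,0.2,0],"roll":0},{"travel":[7.5,0.2,0],"roll":0},{"travel":[9,0.3,0],"roll":0},{"travel":[9,0.3,0],"roll":0}]';python3 f.py;python3 lk.py 14
```

```text
t: 18.85
eef_pos: [493.0, -111.4, 55.1]
tcp_rot: [-0.299, 1.569, 2.874]
ft_force: [-2.1, -0.2, -2.7]
opening: 0.144
18.85 [ 492.98 -111.37   55.1 ] [-2.09 -0.23 -2.74] [ 0.012  0.852 -0.006] pitch 14.97
18.85 [ 492.97662933 -111.37068275   55.10345619] 0.14438788995897747 [-2.0940391  -0.22952961 -2.73650336] [ 0.01201405  0.85172366 -0.0060325 ]
heading 1.8092490816401323
```

View pics/w14.png

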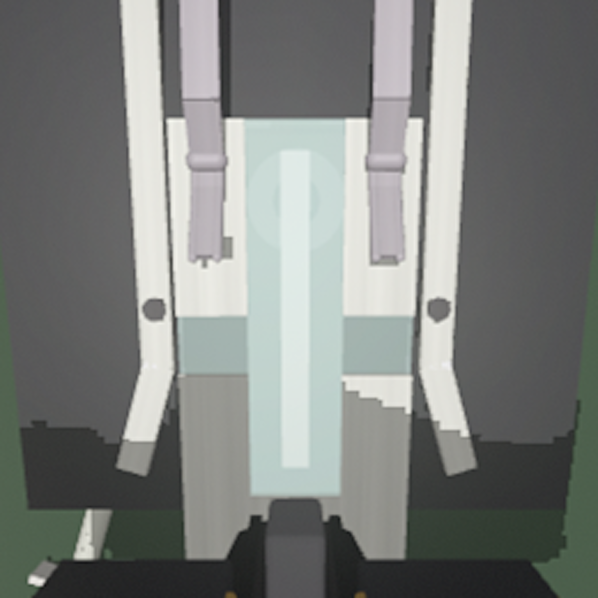

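Both noses ride on the strips (nose ridges at crop row 160, behind the front edge at 118) with low force. Continuing.

```bash
python3 -m handwheel '[{"travel":[2,0.1,0],"roll":0},{"travel":[4,0.1,0],"roll":0},{"travel":[6,0.2,0],"roll":0},{"travel":[8,0.3,0],"roll":0},{"travel":[10,0.3,0],"roll":0},{"travel":[12,0.4,0],"roll":0},{"travel":[14,0.4,0],"roll":0},{"travel":[14,0.4,0],"roll":0}]';python3 f.py;python3 -m handwheel '[{"travel":[2,0.1,0],"roll":0},{"travel":[4,0.1,0],"roll":0},{"travel":[6,0.2,0],"roll":0},{"travel":[8,0.3,0],"roll":0},{"travel":[10,0.3,0],"roll":0},{"travel":[12,0.4,0],"roll":0},{"travel":[14,0.4,0],"roll":0},{"travel":[14,0.4,0],"roll":0}]';python3 f.py;python3 lk.py 15
```

```text
t: 19.75
eef_pos: [508.5, -111.3, 55.7]
tcp_rot: [2.821, 1.569, -0.289]
ft_force: [0.0, 0.5, -4.2]
opening: 0.144
19.75 [ 508.46 -111.29   55.65] [ 0.01  0.54 -4.19] [0.083 0.323 0.024] pitch 14.79
t: 20.55
eef_pos: [522.5, -110.9, 55.6]
tcp_rot: [2.845, 1.569, -0.266]
ft_force: [1.3, 0.2, -5.4]
opening: 0.145
20.55 [ 522.5  -110.9    55.64] [ 1.28  0.19 -5.4 ] [0.115 0.287 0.006] pitch 14.78
20.55 [ 522.50327026 -110.9011034    55.6409788 ] 0.14457756540837233 [ 1.27755355  0.19193179 -5.40436867] [0.11473974 0.28727716 0.00559603]
heading 1.8071375678910897
```

View pics/w15.png

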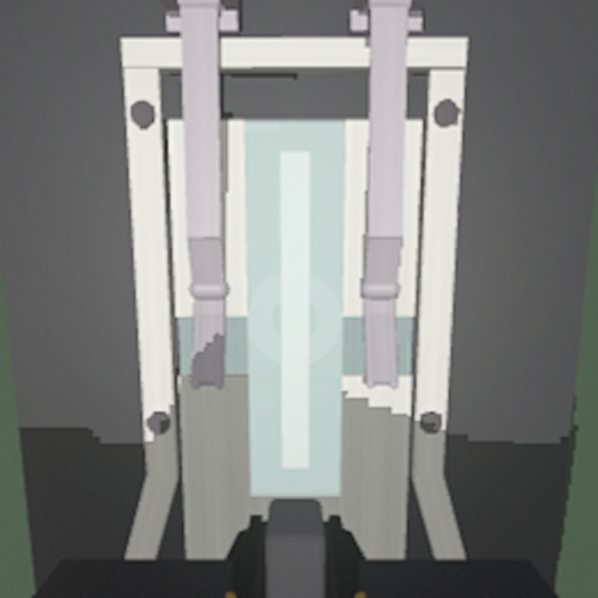

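About 11–12 mm left to the stop bar (crop row 120 vs 68). The clips are loading the held slide, so I'll lower 0.6 mm while advancing.

```bash
python3 -m handwheel '[{"travel":[1,0,-0.2],"roll":0},{"travel":[2,0.1,-0.4],"roll":0},{"travel":[3,0.1,-0.6],"roll":0},{"travel":[4,0.1,-0.6],"roll":0},{"travel":[5,0.2,-0.6],"roll":0},{"travel":[6,0.2,-0.6],"roll":0},{"travel":[7,0.2,-0.6],"roll":0},{"travel":[7,0.2,-0.6],"roll":0}]';python3 f.py;python3 lk.py 16
```

```text
t: 21.45
eef_pos: [529.1, -110.6, 55.0]
tcp_rot: [2.832, 1.57, -0.278]
ft_force: [-2.6, -0.1, -1.5]
opening: 0.144
21.45 [ 529.13 -110.63   55.01] [-2.58 -0.15 -1.53] [0.091 0.615 0.01 ] pitch 14.82
21.45 [ 529.13054392 -110.63178581   55.00560148] 0.1443185515881254 [-2.58193691 -0.14771696 -1.52813401] [0.09112627 0.61521151 0.01001591]
heading 1.8079809167410872
```

View pics/w16.png

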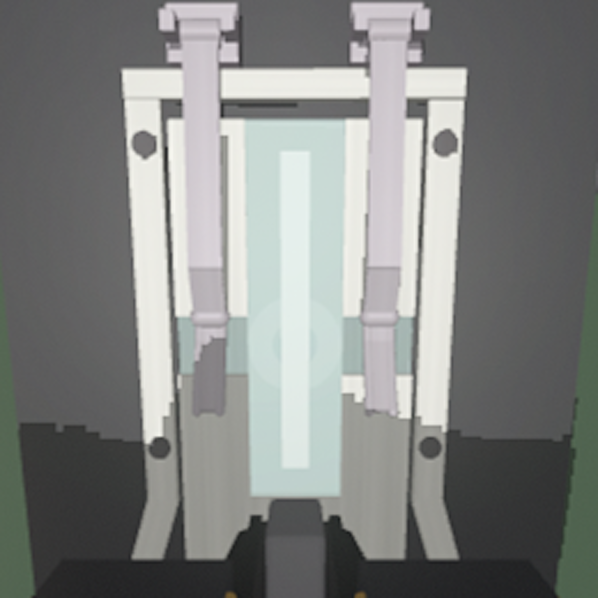

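About 4.5 mm left (bar edge row 99 vs 120, at about 0.21 mm/row). Advancing gently.

```bash
python3 -m handwheel '[{"travel":[0.5,0,0],"roll":0},{"travel":[1,0,0],"roll":0},{"travel":[1.5,0,0],"roll":0},{"travel":[2,0.1,0],"roll":0},{"travel":[2.5,0.1,0],"roll":0},{"travel":[3,0.1,0],"roll":0},{"travel":[3,0.1,0],"roll":0}]';python3 f.py
python3 -m handwheel '[{"travel":[0.5,0,0],"roll":0},{"travel":[1,0,0],"roll":0},{"travel":[1,0,0],"roll":0}]';python3 f.py
python3 -m handwheel '[{"travel":[0.5,0,0],"roll":0},{"travel":[0.5,0,0],"roll":0},{"travel":[0.5,0,0],"roll":0}]';python3 f.py
```

```text
t: 22.25
eef_pos: [531.7, -110.6, 55.0]
tcp_rot: [1.294, 1.571, -1.816]
ft_force: [-1.5, -1.9, -2.7]
opening: 0.145
22.25 [ 531.7  -110.55   54.98] [-1.52 -1.86 -2.66] [-0.132  0.372 -0.028] pitch 14.86
t: 22.55
eef_pos: [532.4, -110.4, 54.9]
tcp_rot: [-0.142, 1.57, 3.031]
ft_force: [-3.9, 0.3, 0.3]
opening: 0.143
22.55 [ 532.44 -110.42   54.93] [-3.9   0.25  0.33] [-0.046  0.894 -0.051] pitch 14.89
t: 22.85
eef_pos: [533.2, -110.4, 54.9]
tcp_rot: [0.543, 1.571, -2.567]
ft_force: [-3.6, -0.2, -0.5]
opening: 0.146
22.85 [ 533.2  -110.45   54.93] [-3.57 -0.2  -0.48] [ 0.027  0.772 -0.035] pitch 14.86
```

```bash
python3 -m handwheel '[{"travel":[0.5,0,0],"roll":0},{"travel":[0.5,0,0],"roll":0},{"travel":[0.5,0,0],"roll":0}]';python3 f.py
python3 -m handwheel '[{"travel":[0.5,0,0],"roll":0},{"travel":[0.5,0,0],"roll":0},{"travel":[0.5,0,0],"roll":0}]';python3 f.py;python3 lk.py 17
```

```text
t: 23.15
eef_pos: [533.8, -110.5, 55.0]
tcp_rot: [2.559, 1.571, -0.551]
ft_force: [-2.6, 0.1, -0.8]
opening: 0.142
23.15 [ 533.79 -110.46   54.96] [-2.64  0.12 -0.83] [0.053 0.682 0.037] pitch 14.85
t: 23.45
eef_pos: [534.0, -110.5, 55.0]
tcp_rot: [0.101, 1.57, -3.009]
ft_force: [-4.8, -0.5, -0.7]
opening: 0.143
23.45 [ 533.99 -110.49   54.96] [-4.84 -0.49 -0.74] [-0.039  1.028  0.031] pitch 14.88
23.45 [ 533.98517563 -110.48672089   54.95570888] 0.14294753362939053 [-4.83599013 -0.488712   -0.74299077] [-0.03876568  1.02780629  0.03076582]
heading 1.8095975868912006
```

View pics/w17.png

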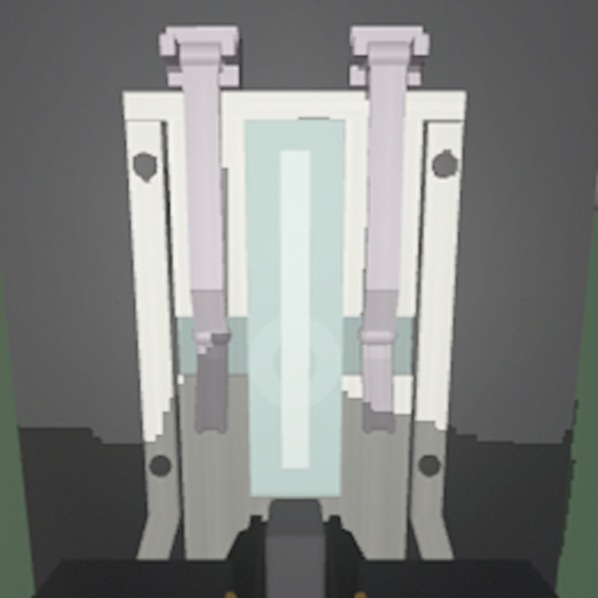

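The slide appears to touch the bar: the last 0.5 mm moved only 0.2 mm. Pushing slightly more to confirm.

```bash
python3 -m handwheel '[{"travel":[0.4,0,0],"roll":0},{"travel":[0.8,0,0],"roll":0},{"travel":[0.8,0,0],"roll":0},{"travel":[0.8,0,0],"roll":0}]';python3 f.py
python3 -m handwheel '[{"travel":[0.4,0,0],"roll":0},{"travel":[0.8,0,0],"roll":0},{"travel":[0.8,0,0],"roll":0},{"travel":[0.8,0,0],"roll":0}]';python3 f.py
python3 - <<'E'
from h import *
I=optics.read_camera('wrist')[:,:,::-1]
cv2.imwrite('pics/w18.png',cv2.resize(I[30:170,235:405],None,fx=4.2,fy=4.2,interpolation=cv2.INTER_CUBIC))
E
```

```text
t: 23.95
eef_pos: [533.9, -110.4, 54.9]
tcp_rot: [-0.126, 1.569, 3.047]
ft_force: [-9.7, -1.5, 2.2]
opening: 0.144
23.95 [ 533.94 -110.44   54.9 ] [-9.67 -1.47  2.25] [-0.254  1.696 -0.028] pitch 14.98
t: 24.35
eef_pos: [533.9, -110.4, 54.9]
tcp_rot: [-0.132, 1.567, 3.041]
ft_force: [-13.0, -2.5, 4.8]
opening: 0.144
24.35 [ 533.87 -110.44   54.87] [-13.    -2.48   4.78] [-0.454  2.34   0.035] pitch 15.08
```

View pics/w18.png

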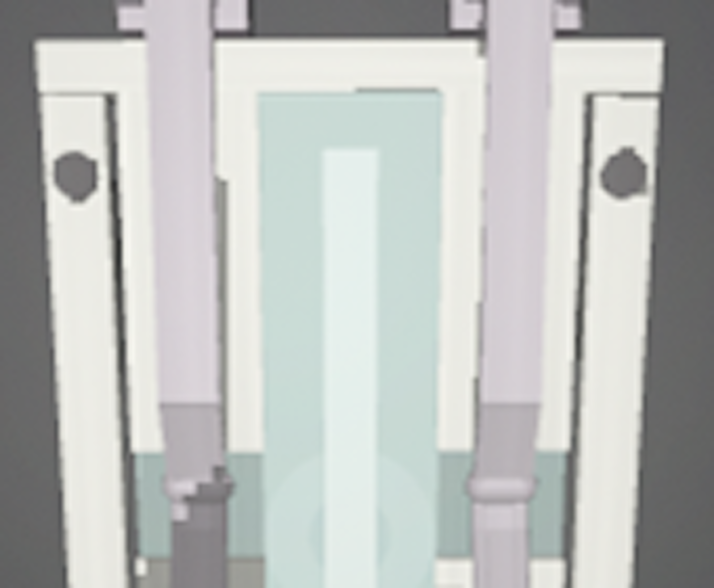

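Home confirmed: 13 N with no further motion, and both noses sit inside the notches (crop y≈487, notch 452–556). I'll relax the push, release, and check.

```bash
python3 -m handwheel '[{"travel":[-0.8,0,0],"roll":0},{"travel":[-1.5,0,0],"roll":0},{"travel":[-1.5,0,0],"roll":0}]';python3 f.py
python3 -m handwheel '[{"travel":[0,0,0],"roll":0},{"travel":[0,0,0],"roll":0},{"travel":[0,0,0],"roll":0},{"travel":[0,0,0],"roll":0},{"travel":[0,0,0],"roll":0},{"travel":[0,0,0],"roll":0}]' 0.1;python3 f.py; python3 lk.py 19
```

```text
t: 24.7
eef_pos: [534.0, -110.5, 54.9]
tcp_rot: [-0.037, 1.57, 3.136]
ft_force: [-5.3, 0.7, -0.6]
opening: 0.148
24.7 [ 533.98 -110.47   54.93] [-5.27  0.73 -0.63] [-0.106  1.094 -0.013] pitch 14.89
t: 25.3
eef_pos: [534.4, -110.5, 55.0]
tcp_rot: [2.602, 1.571, -0.509]
ft_force: [-0.4, -0.3, 0.1]
opening: 0.446
25.3 [ 534.41 -110.51   54.99] [-0.44 -0.34  0.1 ] [-0.053  0.147 -0.041] pitch 14.85
25.3 [ 534.40965242 -110.50632681   54.98723987] 0.4464770421638198 [-0.43582515 -0.33941787  0.09834152] [-0.05268248  0.14747712 -0.04105696]
heading 1.8078989936226435
```

View pics/w19.png

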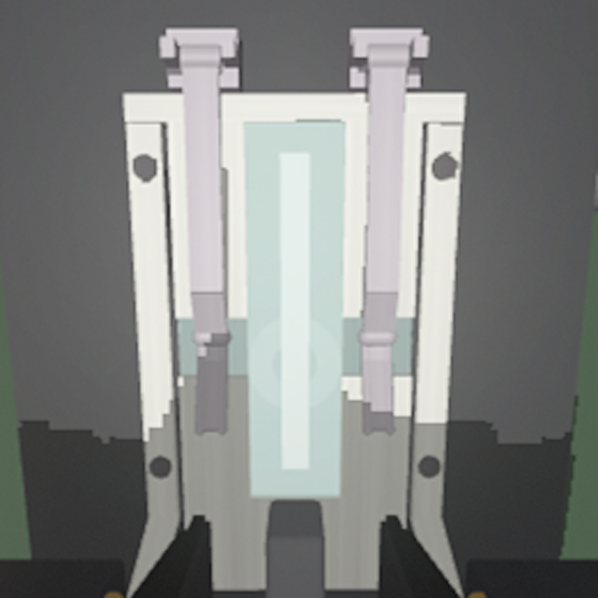

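Released, slide still against the bar. Raising straight up for the final check.

```bash
python3 -m handwheel '[{"travel":[0,0,10],"roll":0},{"travel":[0,0,25],"roll":0},{"travel":[0,0,45],"roll":0},{"travel":[0,0,70],"roll":0},{"travel":[0,0,95],"roll":0},{"travel":[0,0,110],"roll":0},{"travel":[0,0,110],"roll":0},{"travel":[0,0,110],"roll":0}]'
python3 lk.py 20
python3 - <<'E'
from h import *
I=optics.read_camera('top')[:,:,::-1];cv2.imwrite('pics/t20.png',I)
J=cv2.imread('pics/w20f.png');cv2.imwrite('pics/w20c.png',cv2.resize(J[60:240,230:410],None,fx=3.3,fy=3.3,interpolation=cv2.INTER_CUBIC))
E
```

```text
t: 26.2
eef_pos: [534.1, -110.4, 165.0]
tcp_rot: [2.48, 1.57, -0.63]
ft_force: [-1.0, 0.6, -0.0]
opening: 0.45
26.2 [ 534.10838244 -110.43673733  164.97640013] 0.4501046390367897 [-1.03521918  0.57182806 -0.0215299 ] [-0.07219246  0.18425609  0.05861132]
heading 1.8079029264929005
```

View pics/w20c.png

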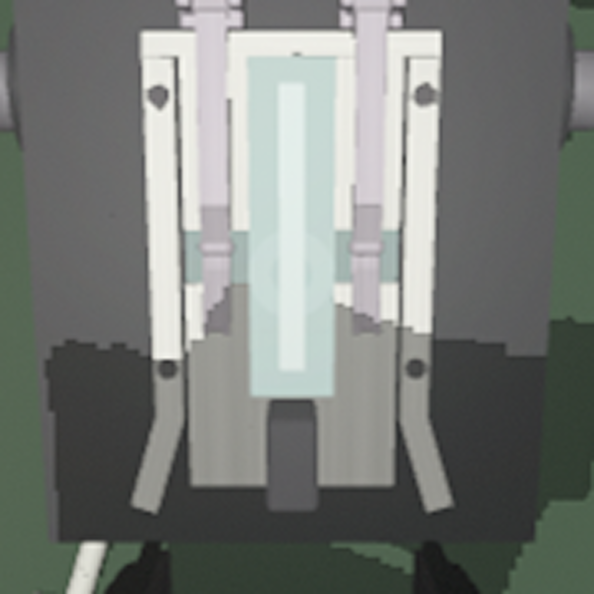

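View pics/t20.png

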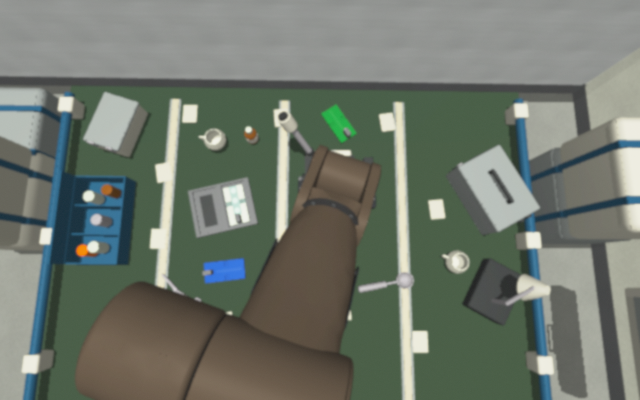

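View pics/s20.png

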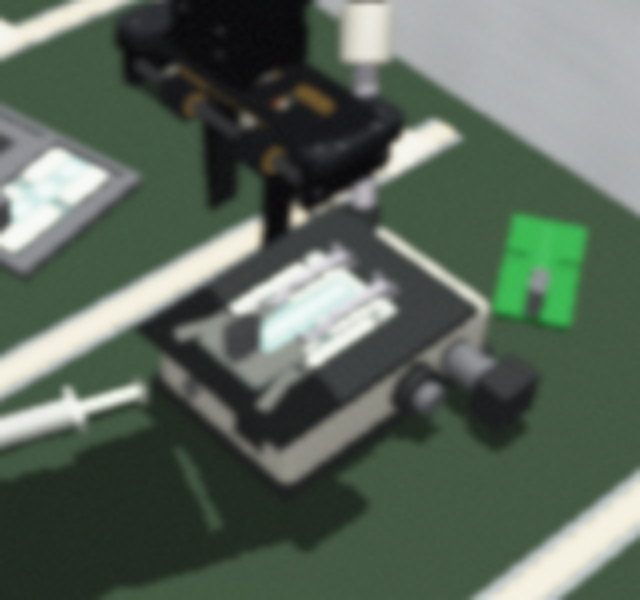

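Final view: front edge on the stop bar (crop row ~56). The nose ridges (row 247) lie 31 % into the notch (rows 231–283), i.e. 50.1 mm behind the front edge, against 50 mm nominal at home. The gripper is clear and the other objects look unmoved, so I'm handing in.

Run:
```python
from cell import job
print(job.job_done())
```

```text
the job is handed in; nothing more can be done
None
```

I lifted the channel slide out of the left bay and slid it in under both clips until it met the stop bar. Then I released it and handed the job in at about 26 s. `job_done` gave no verdict.

**Last checks**
- **Home:** at the bar, pushing with 13 N gave no further motion. After release the front edge still lay flush on the bar.
- **Clips:** both noses sit in the notches, about 50.1 mm behind the front edge (50 mm nominal when home). I could not read the clip angles directly.
- **Clearance:** the gripper is about 110 mm above the slide and touching nothing.
- **Other objects:** the well slide, both cups, the bottle and the syringe show no visible shift. The arm hid most of the forceps in the last top view, and the spoon's visible part had not moved. The arm went near neither.

**What went wrong on the way**
- **Missed first grasp:** the gripper closed on air above the lug, without contact. The images put the finger tips about 34 mm above the reported TCP, so I corrected for that by camera and regripped.
- **Push force:** under the clip lips the wrist force briefly reached about 17 N along the push and 16 N vertically. I eased back and raised the slide slightly. After that it stayed at about 6 N or less until the stop check.

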